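# Load the clock-parts washing pot and lock it

### The job

Get the clock parts ready for washing: turn the pot's blue collar open, lift the lid off by its knob and set it down on the round black mat. Carry every basket on the bench by its handle into the pot, lowering it to stand upright on the pot's floor rather than dropping it, then put the lid back fully down on the pot and turn the collar all the way to its yellow locked mark. Lid and baskets must never be dropped, and the clock, jar and screwdriver must stay where they are.

Things in the scene. Friction and masses are not known exactly. Their poses are not given: they have to be found in the camera images.
- pot: Round steel washing pot fixed to the bench on a grey machine base. Origin on its axis at bench level, z up. Outside radius 91, wall 6, inside radius 85; inner floor 6 above the bench, rim 110. Yaw varies by up to 0.2 rad. On its +x side a grey control box, 95 to 155 from the axis, 70 high. The lock collar runs round it just below the rim.
- collar (a joint): Blue lock collar, captive round the pot's rim, turning about the pot's axis: 0 = open (red post at the white mark), 1.5 = locked (red post at the yellow mark, end stop); it starts at 1.2 to 1.5. Grows clockwise seen from above. Stays where it is left (about 0.15 N m to turn). It carries the red post and two claws that hold the lid's ears down when locked.
- lug (a point): Point on the axis of the collar's upright red post (round, 16 diameter, from 99 to 155 above the bench), 140 above the bench and 132 from the pot's axis. In the pot's frame it lies at azimuth -45 degrees minus the collar's angle: far right when open, near right when locked.
- lid: Loose round steel lid, 0.28 to 0.46 kg, 58 high. Origin at the centre of its underside, z up. Lowest is a spigot of radius 81.5, 8 deep, that drops inside the rim with 3.5 clearance; above it a disc of radius 95, 6 thick, that rests on the rim, with two ears at its +x and -x ends out to 111, each spanning 28 degrees either side of x. Seated, its origin is 102 above the bench.
- claw (a point): One of the collar's two claws, half a turn apart (inner edge, under face), 100 from the pot's axis, 119 above the bench; claws are 34 wide, 5 thick, out to 120. In the pot's frame they are at +y and -y when open, near +x and -x when locked. Open, the ears pass if the lid's x axis (either way round) is within 30 degrees of the pot's x axis; it starts within 9 degrees.
- knob (a point): Centre of the lid's black bar knob, 43 above the lid's origin: a bar 64 long along the lid's x, 18 thick along its y, 30 high, on a neck 14 long. Grip it across its 18 thickness.
- mat: Round black rubber mat fixed on the bench, radius 112, 4 thick; the place for the lid. Origin at its centre at bench level.
- clock: Wooden mantel clock, 150 wide along its y, 50 deep, 130 high; origin under its centre. Bystander.
- jar: Amber glass jar with a black cap, 56 diameter, 75 high; origin under its centre. Bystander.
- driver: Screwdriver lying on the bench, 190 long along its x; origin under its middle. Bystander.
- basket0: Steel parts basket heaped with brass clock wheels, 0.15 to 0.31 kg, diameter 56, body 38 high (wheels heaped to 47), 82 high over its carrying handle. Origin at the centre of its underside, z up. Two to four such baskets stand on the bench; absent ones read None. All four fit side by side on the pot's floor.
- bar0 (a point): Centre of basket0's orange handle bar, 77 above its origin: a level bar 44 long along the basket's x, 10 thick along its y, 10 high, on two thin uprights; about 25 clear below it.
- basket1: Another such basket, like basket0; None if absent.
- bar1 (a point): Centre of basket1's orange handle bar, as bar0.
- basket2: Another such basket, like basket0; None if absent.
- bar2 (a point): Centre of basket2's orange handle bar, as bar0.
- basket3: Another such basket, like basket0; None if absent.
- bar3 (a point): Centre of basket3's orange handle bar, as bar0.
There are look-alikes about, which are no part of the job. Leave any purple or turquoise look-alike of the basket2 alone.

How it is judged (in metres and radians):
On the way, in this order (a step that is already met when the one before it is completed fails the run):
1. the lid lies flat on the black mat, let go (centre within 50 mm of the mat's) (horizontal distance between lid and mat below 0.05 m and height (world z) of lid below 0.02 m and angle between lid's own z axis and vertical below 0.1 rad and contact force between the fingers and lid below 0.1 N), for 0.2 s.
2. every basket stands upright on the pot's floor, let go, with the lid still off (horizontal distance between each of basket0, basket1, basket2, basket3 and pot below 0.066 m and z of each of basket0, basket1, basket2, basket3 in the frame of pot below 0.02 m and angle between each of basket0, basket1, basket2, basket3's own z axis and vertical below 0.2 rad and horizontal distance between lid and pot above 0.15 m and contact force between the fingers and basket0 below 0.1 N and contact force between the fingers and basket1 below 0.1 N and contact force between the fingers and basket2 below 0.1 N and contact force between the fingers and basket3 below 0.1 N), for 0.2 s.
3. the lid is fully down on the pot, let go (horizontal distance between lid and pot below 0.009 m and z of lid in the frame of pot below 0.106 m and angle between lid's own z axis and vertical below 0.05 rad and contact force between the fingers and lid below 0.1 N), for 0.2 s.
4. the collar is turned to the locked mark (value of joint collar above 1.4 rad), for 0.2 s.
At the end, for the whole second after the job is handed in: Every basket present stands upright (within 0.2 rad) on the pot's floor, the lid is seated (centred within 9 mm, less than 4 mm high, level within 0.05 rad), the collar reads over 1.4, and all is at rest (horizontal distance between each of basket0, basket1, basket2, basket3 and pot below 0.066 m and z of each of basket0, basket1, basket2, basket3 in the frame of pot below 0.02 m and angle between each of basket0, basket1, basket2, basket3's own z axis and vertical below 0.2 rad and horizontal distance between lid and pot below 0.009 m and z of lid in the frame of pot below 0.106 m and angle between lid's own z axis and vertical below 0.05 rad and value of joint collar above 1.4 rad and linear speed of lid below 0.02 m/s and linear speed of each of basket0, basket1, basket2, basket3 below 0.03 m/s); the robot touches nothing.
It fails at once if a basket is dropped: it falls freely more than 45 mm above the bench ((height (world z) of basket0 above 0.045 m and contact force between basket0 and anything else below 0.01 N) or (height (world z) of basket1 above 0.045 m and contact force between basket1 and anything else below 0.01 N) or (height (world z) of basket2 above 0.045 m and contact force between basket2 and anything else below 0.01 N) or (height (world z) of basket3 above 0.045 m and contact force between basket3 and anything else below 0.01 N)).
It fails at once if the lid is dropped on the way: it falls freely while more than 45 mm above the bench and away from the pot, or more than 25 mm above its seat (height (world z) of lid above 0.045 m and contact force between lid and anything else below 0.01 N and (horizontal distance between lid and pot above 0.08 m or height (world z) of lid above 0.127 m)).
It fails at once if the clock, jar or screwdriver is moved more than 30 mm (distance of any of clock, jar, driver from where it was at the start of the episode above 0.03 m).
Of basket0, basket1, basket2, basket3 only 2 to 4 are there at a start; the rules pass over those that are not, and their reading is None.
At some moment in a run one of basket0, basket1, basket2, basket3 may be knocked a few centimetres aside while the robot is not near it.
It also fails if it takes over 210 s, if anything falls off the work surface, if the arm or the gripper's body presses on something with over 40 N, if the wrist force passes 120 N, or if a joint passes its speed limit or range.

### The arm

A 6-joint arm with a two-finger parallel gripper is mounted at the origin on the work surface. World frame = base frame: x ahead of the robot, y to its left, z up, the work surface at z = 0. Lengths are in mm, angles in rad, forces in N, time in s.
With the tool pointing down it reaches from about 350 to 875 mm from the base axis. Payload 4.2 kg.
Tool frame: the origin (TCP) lies midway between the tips of the shut fingers; the grasp point (between the pads) lies 19 mm behind it (arm.grip_point_offset is the distance from the TCP to the grasp point, in mm); z points along the fingers, x is the direction in which the jaws open and shut, and the axes are right-handed (so a half turn about z gives the same grasp; the last joint's range is limited). The gripper opens to 85 mm and grips with 20 to 120 N. Pads are 22 mm wide; open, the fingers measure 114 mm over their backs; the gripper's body (76 mm by 85 mm) begins 54 mm behind the grasp point. The pads swing forward as they close: fully open they stand 13 mm farther back than shut.
Start: joints at [-0.962, 0.385, 0.008, 0, -1.194, -0.259], TCP at [214.208, -587.124, 231.312] pointing down, gripper open.
Joint ranges: [-3.14, 3.14], [-1.21, 2.06], [-1.07, 1.41], [-3.16, 2.05], [-2.99, -0.16], [-3.1, 3.1]. Speed limits (rad/s): [2.79, 2.79, 3.14, 3.14, 3.14, 3.14].

### API

Orientations are given as a unit quaternion [x, y, z, w].
In Python, from bench import arm gives the robot as it stands.
- The arm moves only by the tool move_arm, never from a script. Its argument "targets" is a list of rows, each a list of 7 numbers: the shift along the tool's x, y, z in cm, then the turn, a rotation vector about the tool's x, y, z in degrees, then the closure in counts, from 0 (fully open) to 255 (shut). In form: [[x, y, z, wx, wy, wz, grip], ...]. A call has 1 to 20 rows; each row is the pose to reach, as a shift and turn from the pose commanded when the call began, along the tool's axes at that moment; what a row does not reach only later rows make up. A row lasts 1/8 s, in which the tool goes at most 62.5 mm and 10.7 degrees, less where a joint would pass 70% of its speed; a pose out of reach is approached as far as the arm can. A call with a gripper value outside its range is refused whole. The fingers move at their own pace and stop on an object; the grip force is fixed at half the most. Time passes only in rows, so rows that repeat a pose let the fingers close. It gives the time, the measured TCP pose, the force and the opening at its end, in the units of the state.
- arm.read_state(): the state, without advancing time (a new reading comes with each control period).
- arm.get_image(name): name is "scene" or "top" or "wrist"; returns (picture, depth): 420x560x3 uint8, blue, green, red; 420x560 float32, mm along the optical axis (not along the pixel's ray), 0 where there is no reading.
- arm.camera_params(name): a dict with "mtx" (3x3 intrinsics, pixels), "dist" ([k1, k2, p1, p2, k3] as OpenCV has them; the pictures are not rectified), "world_to_cam" (4x4, takes a point from world to camera coordinates); the wrist camera has in their place "mount" (4x4, takes a point from camera to tool coordinates, whose origin is the TCP and whose axes are the tool frame's). Camera axes: x right, y down, z forward; pixel columns grow to the right and rows downward; lengths in mm; the calibration is good to about 2 mm. A picture is of the moment at which its call begins: read the wrist's pose just before it. camera_params takes no time and is no camera call.
- arm.job_done(): hands the job in, once; it reports no verdict.
Trained networks look in the newest picture that a camera, given by its name, has taken for a name from the list of things; names that differ only in an ending like _2 or _b are one class to them, and where a whole thing is asked for, a point or a joint stands for the part that bears it (a point fixed in the world has none). Each returns a list of dicts, best first, with "score" (0 to 1); they miss things now and then, are a little off and sometimes report something else, mostly with a low value. They report only what shows in the picture. A call takes as long as a camera call. They do not tell look-alikes from the thing itself.
- arm.search_frame(thing, camera): "bbox" ([left, top, right, bottom] in pixels, round what is visible of it).
- arm.tip_of(thing, camera): "uv" ([column, row] in pixels: a listed point, or the origin of a listed thing).
The state is a dict: "clock": time; "joints": joint angles; "joint_vel": joint speeds; "joint_efforts": joint torques, N m; "position": TCP position; "ee_rot": TCP orientation; "contact_force": force on the tool from outside, world axes, zero at the start; "wrist_torque": the same for the moment, N m; "gripper_width": finger opening in mm.
Only numpy, scipy, OpenCV 4.12 (cv2) and the standard library are available. Lean on these libraries where they do the work, as an engineer would, in place of code of your own. Each camera call takes 0.05 s, during which the arm holds its last target.

## Working session

There is one attempt and no reset: what is moved stays moved. The work goes in short steps, Python scripts to look and compute and a tool call to move; the robot and the scene stay as the last step left them, time stands still between calls to the robot, and variables do not carry over. Pictures are saved under pics/ and viewed, and the job is handed in when it is done.

Besides the shell and the picture viewer there is one more tool, called after "Request:" as a command line: name --pt "numbers of a row" for each row, then --argument value for the rest. move_arm: Moves the arm, as the interface text tells. Its arguments: {"type":"object","properties":{"targets":{"type":"array","items":{"type":"array","items":{"type":"number"}}}},"required":["targets"]}

```bash
mkdir -p pics; ls; cat > h.py <<'E'
import numpy as np,cv2
from bench import arm
from scipy.spatial.transform import Rotation as R
def snap(n,f):
    im,d=arm.get_image(n); cv2.imwrite('pics/'+f,im); np.save('pics/'+f+'.npy',d); return im,d
E
python3 - <<'E'
from h import *
print(arm.read_state())
for n in ['scene','top','wrist']:
    snap(n,n+'0.png'); print(n,arm.camera_params(n))
E
```

```text
pics
{'clock': 0.0, 'joints': array([-9.62397604e-01,  3.85575995e-01,  6.57645573e-03, -4.90506139e-04,
       -1.19399930e+00, -2.58608840e-01]), 'joint_vel': array([ 0.00052995, -0.00185169,  0.00086195, -0.00062843, -0.00107361,
       -0.00043677]), 'joint_efforts': array([ 8.29418022e-04, -3.92292666e+01,  1.88398612e+01,  4.18587416e+00,
       -4.58459413e-03,  7.03123053e-07]), 'position': array([ 213.996708  , -586.57994587,  230.19179633]), 'ee_rot': array([ 5.73353632e-01,  8.19307237e-01,  5.93556982e-04, -9.55202687e-04]), 'contact_force': array([0.19585179, 0.07582833, 0.09037729]), 'wrist_torque': array([0.00486739, 0.01614186, 0.00057868]), 'gripper_width': 85.40907847668751}
scene {'mtx': array([[466.57942566,   0.        , 285.38976763],
       [  0.        , 466.57942566, 214.82322606],
       [  0.        ,   0.        ,   1.        ]]), 'dist': array([0.01051777, 0.        , 0.        , 0.        , 0.        ]), 'world_to_cam': array([[-1.02232540e-02,  9.99791636e-01, -1.76683203e-02,
         8.15102901e+01],
       [ 7.47425908e-01, -4.09736896e-03, -6.643325
[... 714 characters left out ...]
15600e+03],
       [ 0.00000000e+00,  0.00000000e+00,  0.00000000e+00,
         1.00000000e+00]])}
wrist {'mtx': array([[362.44046252,   0.        , 277.45882797],
       [  0.        , 362.44046252, 207.91432502],
       [  0.        ,   0.        ,   1.        ]]), 'dist': array([-0.06839519,  0.        ,  0.        ,  0.        ,  0.        ]), 'mount': array([[ 9.99999988e-01,  1.57855094e-04,  1.74348982e-06,
        -7.84306147e-01],
       [-1.51066446e-04,  9.53671575e-01,  3.00849637e-01,
        -7.76721961e+01],
       [ 4.58279310e-05, -3.00849633e-01,  9.53671587e-01,
        -1.42747715e+02],
       [ 0.00000000e+00,  0.00000000e+00,  0.00000000e+00,
         1.00000000e+00]])}
```

View pics/scene0.png

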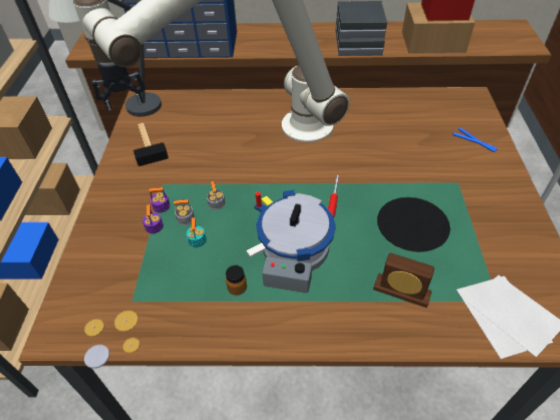

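View pics/top0.png

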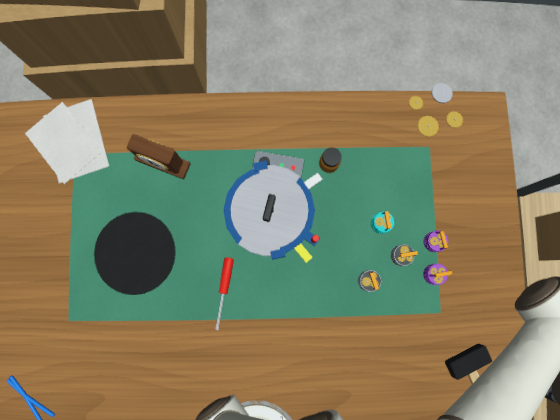

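View pics/wrist0.png

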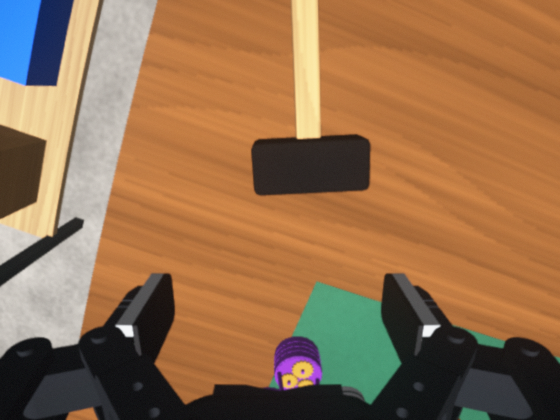

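```bash
cat >> h.py <<'E'
def wcam(st=None):
    """cam->world 4x4 for wrist"""
    st=st or arm.read_state(); T=np.eye(4); T[:3,:3]=R.from_quat(st['ee_rot']).as_matrix(); T[:3,3]=st['position']
    return T@arm.camera_params('wrist')['mount']
def c2w(cam,st=None):
    return wcam(st) if cam=='wrist' else np.linalg.inv(arm.camera_params(cam)['world_to_cam'])
def at_z(cam,uv,z,st=None):
    p=arm.camera_params(cam); T=c2w(cam,st)
    n=cv2.undistortPoints(np.array([[uv]],float),p['mtx'],p['dist'])[0,0]
    d=T[:3,:3]@[n[0],n[1],1]; o=T[:3,3]; return o+d*(z-o[2])/d[2]
def proj(cam,P,st=None):
    p=arm.camera_params(cam); M=np.linalg.inv(c2w(cam,st))
    return cv2.projectPoints(np.atleast_2d(np.array(P,float)),cv2.Rodrigues(M[:3,:3])[0],M[:3,3],p['mtx'],p['dist'])[0][:,0]
Z=dict(pot=0,lug=140,lid=102,knob=145,mat=4,clock=0,jar=0,driver=0,basket0=0,bar0=77)
E
python3 - <<'E'
from h import *
for n in ['scene','top']:
    arm.get_image(n)
    for t in Z:
        print(n,t,[(round(r['score'],2),np.round(r['uv']).astype(int).tolist(),np.round(at_z(n,r['uv'],Z[t]))[:2].tolist()) for r in arm.tip_of(t,n) if r['score']>.2])
for f in ['scene','top']:
    im=cv2.imread(f'pics/{f}0.png'); c=im[170:310,130:350] if f=='scene' else im[150:310,210:460]
    cv2.imwrite(f'pics/{f}0c.png',cv2.resize(c,None,fx=3,fy=3,interpolation=cv2.INTER_CUBIC))
E
```

```text
scene pot [(0.65, [294, 249], [600.0, -48.0])]
scene lug [(0.61, [260, 199], [527.0, -147.0])]
scene lid [(0.93, [297, 225], [592.0, -41.0])]
scene knob [(0.82, [293, 217], [600.0, -53.0])]
scene mat [(0.75, [412, 224], [506.0, 316.0])]
scene clock [(0.88, [403, 291], [746.0, 253.0]), (0.43, [300, 248], [595.0, -30.0])]
scene jar [(0.75, [234, 283], [721.0, -221.0])]
scene driver [(0.69, [335, 199], [396.0, 85.0])]
scene basket0 [(0.82, [164, 202], [405.0, -478.0]), (0.73, [217, 204], [416.0, -301.0]), (0.69, [187, 218], [476.0, -391.0]), (0.69, [153, 227], [511.0, -491.0]), (0.66, [195, 239], [561.0, -353.0]), (0.6, [293, 223], [499.0, -53.0])]
scene bar0 [(0.73, [191, 225], [572.0, -351.0]), (0.62, [150, 211], [516.0, -482.0]), (0.59, [216, 189], [422.0, -295.0]), (0.59, [158, 189], [421.0, -478.0]), (0.55, [181, 201], [474.0, -396.0])]
top pot []
top lug [(0.67, [314, 236], [523.0, -155.0]), (0.28, [270, 208], [591.0, -50.0])]
top lid [(0.78, [269, 208], [598.0, -49.0])]
top knob [(0.7, [270, 210], [587.0, -51.0])]
top mat [(0.67, [134, 252], [502.0, 317.0]), (0.45, [327, 164], [733.0, -208.0])]
top clock [(0.95, [162, 162], [750.0, 247.0])]
top jar [(0.69, [329, 163], [737.0, -214.0]), (0.54, [219, 294], [386.0, 89.0]), (0.21, [406, 255], [477.0, -413.0])]
top driver [(0.7, [225, 292], [391.0, 73.0])]
top basket0 [(0.79, [378, 222], [570.0, -343.0]), (0.76, [431, 273], [427.0, -482.0]), (0.69, [428, 242], [510.0, -479.0]), (0.6, [398, 254], [482.0, -391.0]), (0.57, [370, 280], [413.0, -313.0])]
top bar0 [(0.93, [387, 219], [568.0, -349.0]), (0.88, [374, 283], [408.0, -305.0]), (0.85, [444, 238], [517.0, -493.0]), (0.79, [406, 254], [477.0, -392.0]), (0.61, [446, 274], [423.0, -494.0])]
```

View pics/top0c.png

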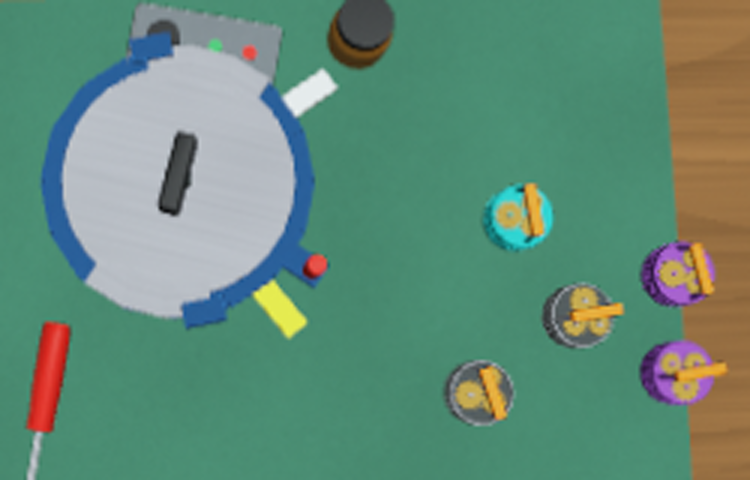

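View pics/scene0c.png

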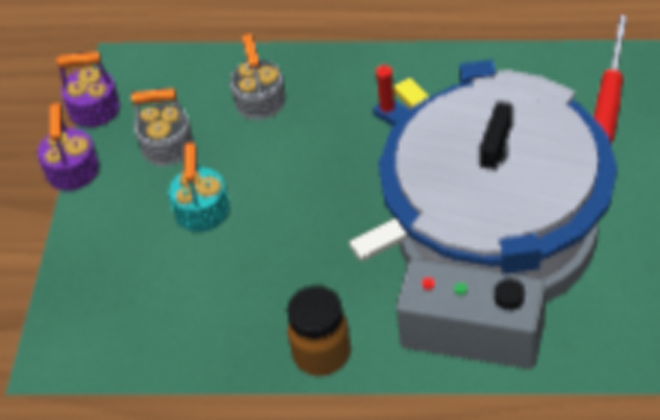

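```bash
cat >> h.py <<'E'
def go(p,az_deg,st=None):
    """cm shift + deg rotvec from measured pose to TCP p with tool down, tool x at azimuth az"""
    st=st or arm.read_state(); R0=R.from_quat(st['ee_rot']).as_matrix()
    a=np.radians(az_deg); x=np.array([np.cos(a),np.sin(a),0]); z=np.array([0,0,-1.]); R1=np.stack([x,np.cross(z,x),z],1)
    s=R0.T@(np.array(p)-st['position'])/10; w=np.degrees(R.from_matrix(R0.T@R1).as_rotvec())
    return np.round(s,2).tolist(),np.round(w,1).tolist()
def az(st=None):
    st=st or arm.read_state(); x=R.from_quat(st['ee_rot']).as_matrix()[:,0]; return np.degrees(np.arctan2(x[1],x[0]))
E
python3 - <<'E'
from h import *
print(az(),go([570,-49,330],110))
E
```

```text
110.04310854813382 ([38.36, 51.87, -9.87], [-0.0, 0.0, 0.0])
```

Request:
move_arm --pt "3 4 -9.9 0 0 0 0" --pt "38.4 51.9 -9.9 0 0 0 0" --pt "38.4 51.9 -9.9 0 0 0 0" --pt "38.4 51.9 -9.9 0 0 0 0" --pt "38.4 51.9 -9.9 0 0 0 0" --pt "38.4 51.9 -9.9 0 0 0 0" --pt "38.4 51.9 -9.9 0 0 0 0" --pt "38.4 51.9 -9.9 0 0 0 0" --pt "38.4 51.9 -9.9 0 0 0 0" --pt "38.4 51.9 -9.9 0 0 0 0" --pt "38.4 51.9 -9.9 0 0 0 0" --pt "38.4 51.9 -9.9 0 0 0 0" --pt "38.4 51.9 -9.9 0 0 0 0" --pt "38.4 51.9 -9.9 0 0 0 0"

```text
clock: 3.0
position: [569.6, -49.5, 330.6]
ee_rot: [0.574, 0.819, 0.0, 0.0]
contact_force: [-0.1, -0.4, 0.2]
gripper_width: 85.6
```

```bash
python3 - <<'E'
from h import *
st=arm.read_state(); print(st['position'],az(st),st['clock'],st['contact_force'])
snap('wrist','w1.png')
for t in ['lug','lid','knob','claw','pot']:
    print(t,[(round(r['score'],2),np.round(r['uv']).astype(int).tolist(),np.round(at_z('wrist',r['uv'],dict(Z,claw=119)[t],st))[:2].tolist()) for r in arm.tip_of(t,'wrist') if r['score']>.2])
E
```

```text
[569.5769176  -49.54729922 330.59625369] 109.96102240943182 3.0 [-0.05606133 -0.41973471  0.21028945]
lug [(0.65, [185, 85], [516.0, -156.0]), (0.5, [255, 283], [681.0, -35.0])]
lid [(0.58, [272, 190], [590.0, -49.0])]
knob [(0.61, [274, 203], [591.0, -46.0])]
claw [(0.57, [255, 284], [693.0, -32.0]), (0.44, [273, 192], [588.0, -49.0])]
pot []
```

View pics/w1.png

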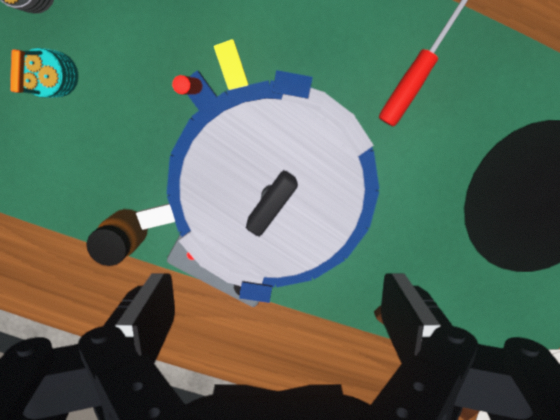

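```bash
cat >> h.py <<'E'
def cloud(cam,d,st=None):
    p=arm.camera_params(cam); T=c2w(cam,st); h,w=d.shape
    uv=np.stack(np.meshgrid(np.arange(w),np.arange(h)),-1).reshape(-1,1,2).astype(float)
    n=cv2.undistortPoints(uv,p['mtx'],p['dist'])[:,0].reshape(h,w,2)
    P=np.dstack([n[...,0]*d,n[...,1]*d,d])@T[:3,:3].T+T[:3,3]; P[d<=0]=np.nan
    return P
E
python3 - <<'E'
from h import *
im=cv2.imread('pics/w1.png'); d=np.load('pics/w1.png.npy'); st=arm.read_state()
P=cloud('wrist',d,st)
for uv in [(320,150),(220,240),(274,203),(185,85),(292,84),(257,291),(230,65),(155,217),(240,130)]: print(uv,np.round(P[uv[1],uv[0]]))
hsv=cv2.cvtColor(im,cv2.COLOR_BGR2HSV).astype(int)
r=np.hypot(P[...,0]-592,P[...,1]+49)
def comp(m):
    n,l,s,c=cv2.connectedComponentsWithStats(m.astype(np.uint8)); k=1+np.argmax(s[1:,4]); return l==k
lid=comp((r<125)&(hsv[...,1]<60)&(hsv[...,2]>120)&(P[...,2]>100))
cn=max(cv2.findContours(lid.astype(np.uint8),cv2.RETR_EXTERNAL,cv2.CHAIN_APPROX_NONE)[0],key=len)[:,0]
Q=np.array([at_z('wrist',c,116,st)[:2] for c in cn])
from scipy.optimize import least_squares
f=least_squares(lambda q:np.hypot(*(Q-q[:2]).T)-q[2],[592,-49,95],loss='soft_l1'); print('lid fit',f.x, np.percentile(np.abs(f.fun),[50,90]))
az_=np.degrees(np.arctan2(*(Q-f.x[:2]).T[::-1])); rr=np.hypot(*(Q-f.x[:2]).T)
for a in range(-180,180,10):
    k=(az_>=a)&(az_<a+10); print(a,np.round(np.median(rr[k]),1) if k.any() else None,end='; ')
print()
blue=(hsv[...,0]>100)&(hsv[...,0]<125)&(hsv[...,1]>120)&(r<135)
cb=max(cv2.findContours(comp(blue|lid).astype(np.uint8),cv2.RETR_EXTERNAL,cv2.CHAIN_APPROX_NONE)[0],key=len)[:,0]
kn=comp((r<45)&(hsv[...,2]<70)); v,u=np.nonzero(kn)
Q=np.array([at_z('wrist',(a,b),145,st)[:2] for a,b in zip(u,v)]); print('knob',cv2.minAreaRect(Q.astype(np.float32)),Q.mean(0))
red=comp((r>110)&(r<160)&((hsv[...,0]<8)|(hsv[...,0]>172))&(hsv[...,1]>150)&(P[...,2]>130)); v,u=np.nonzero(red); print('post top',np.nanmedian(P[v,u],0),P[v,u][:,2].max(), at_z('wrist',(u.mean(),v.mean()),150,st))
for nm,h0,h1 in [('yel',22,35)]:
    m=comp((hsv[...,0]>h0)&(hsv[...,0]<h1)&(hsv[...,1]>150)&(r<180)); v,u=np.nonzero(m); print(nm,np.nanmedian(P[v,u],0))
m=comp((hsv[...,1]<30)&(hsv[...,2]>210)&(r<180)&(r>100)); v,u=np.nonzero(m); print('white',np.nanmedian(P[v,u],0),len(u))
E
```

```text
(320, 150) [533. -19. 115.]
(220, 240) [658. -83. 115.]
(274, 203) [587. -47. 160.]
(185, 85) [ 516. -152.  156.]
(292, 84) [484. -67. 126.]
(257, 291) [698. -27. 125.]
(230, 65) [ 487. -131.   89.]
(155, 217) [ 669. -162.   88.]
(240, 130) [541. -99. 116.]
lid fit [591.3034704  -48.41601807  94.82265612] [ 1.2922102  16.25384142]
-180 99.2; -170 94.6; -160 93.7; -150 93.7; -140 93.8; -130 93.9; -120 94.1; -110 94.1; -100 94.0; -90 93.9; -80 94.0; -70 94.3; -60 94.1; -50 102.1; -40 110.6; -30 111.8; -20 111.0; -10 111.5; 0 103.6; 10 96.6; 20 93.6; 30 94.1; 40 93.9; 50 94.1; 60 93.9; 70 93.8; 80 93.8; 90 93.8; 100 93.7; 110 93.5; 120 93.7; 130 101.1; 140 110.1; 150 110.7; 160 110.3; 170 111.1; Traceback (most recent call last):
  File "<stdin>", line 21, in <module>
  File "h.py", line 13, in at_z
    p=arm.camera_params(cam); T=c2w(cam,st)
ValueError: time passes only in moves, steps and waits
```

```bash
sed -i 's/^Z=dict/from functools import lru_cache\n_cp=arm.camera_params\nZ=dict/' h.py; sed -i 's/arm\.camera_params(/CP(/g; s/_cp=arm.camera_params/_cp=0/' h.py; sed -i '3a from functools import lru_cache\nCP=lru_cache(None)(arm.camera_params)\ndef comp(m):\n    n,l,s,c=cv2.connectedComponentsWithStats(m.astype(np.uint8)); k=1+np.argmax(s[1:,4]); return l==k' h.py
python3 - <<'E'
from h import *
im=cv2.imread('pics/w1.png'); d=np.load('pics/w1.png.npy'); st=arm.read_state()
P=cloud('wrist',d,st)
hsv=cv2.cvtColor(im,cv2.COLOR_BGR2HSV).astype(int)
C=np.array([591.3,-48.4])
r=np.hypot(P[...,0]-C[0],P[...,1]-C[1])
lid=comp((r<125)&(hsv[...,1]<60)&(hsv[...,2]>120)&(P[...,2]>100))
cn=max(cv2.findContours(lid.astype(np.uint8),cv2.RETR_EXTERNAL,cv2.CHAIN_APPROX_NONE)[0],key=len)[:,0]
Q=np.array([at_z('wrist',c,116,st)[:2] for c in cn])
rr=np.hypot(*(Q-C).T); k=rr<98
from scipy.optimize import least_squares
f=least_squares(lambda q:np.hypot(*(Q[k]-q[:2]).T)-q[2],[592,-49,95],loss='soft_l1'); C=f.x[:2]; print('lid fit',f.x,np.abs(f.fun).mean())
A=np.degrees(np.arctan2(*(Q-C).T[::-1])); rr=np.hypot(*(Q-C).T)
A=A[np.argsort(A)]; 
rr=np.hypot(*(Q-C).T); az2=np.degrees(np.arctan2(*(Q-C).T[::-1])); e=az2[rr>104]; e=np.sort(e); print('ear az',e[np.r_[True,np.diff(e)>3]],e[np.r_[np.diff(e)>3,True]])
kn=(r<40)&(P[...,2]>155); v,u=np.nonzero(kn); q=P[v,u][:,:2]; print('knob top',cv2.minAreaRect(q.astype(np.float32)),q.mean(0),len(u))
red=comp((r>110)&(r<160)&((hsv[...,0]<8)|(hsv[...,0]>172))&(hsv[...,1]>150)&(P[...,2]>150)); v,u=np.nonzero(red); p=P[v,u].mean(0); print('post top',p,np.hypot(*(p[:2]-C)),np.degrees(np.arctan2(*(p[:2]-C)[::-1])))
for nm,m in [('yel',(hsv[...,0]>22)&(hsv[...,0]<35)&(hsv[...,1]>150)&(r<180)),('white',(hsv[...,1]<30)&(hsv[...,2]>210)&(r<180)&(r>115)&(P[...,2]<95))]:
    m=comp(m); v,u=np.nonzero(m); p=np.nanmedian(P[v,u],0); print(nm,p,len(u),np.hypot(*(p[:2]-C)),np.degrees(np.arctan2(*(p[:2]-C)[::-1])))
bl=(hsv[...,0]>100)&(hsv[...,0]<125)&(hsv[...,1]>120)&(r<135)&(P[...,2]>121)
v,u=np.nonzero(bl); q=P[v,u][:,:2]-C; g=q[:,0]>0
for s in (g,~g):
    m=q[s].mean(0); print('claw',m,np.degrees(np.arctan2(m[1],m[0])),s.sum())
E
```

```text
lid fit [591.45770699 -48.54747985  93.89988886] 0.3393520429607341
ear az [-179.99113895  -44.02926976  135.85968138] [-179.64425052    3.27877211  179.95046616]
knob top ((583.3863525390625, -61.917083740234375), (47.8561897277832, 72.06681060791016), 74.21235656738281) [566.94269285 -55.08598963] 7099
post top [ 516.73571815 -154.97905411  154.69103554] 130.04251464242176 -125.07138785523573
yel [ 485.44045256 -130.72009264   88.12373157] 938 134.1342481559447 -142.22119581058357
white [ 668.6593852  -161.21624119   87.76106193] 585 136.58092436565883 -55.58069696939477
claw [108.42697926  19.84057714] 10.369581509698609 489
claw [-105.25879016  -19.62713969] -169.437611341822 803
```

```bash
python3 - <<'E'
from h import *
print(go([515.6,-156.5,210],145),go([515.6,-156.5,130],145))
E
```

```text
([-8.24, -8.78, 12.05], [0.0, 0.0, -35.0]) ([-8.24, -8.78, 20.05], [0.0, 0.0, -35.0])
```

Request:
move_arm --pt "-2 -2.2 3 0 0 -9 0" --pt "-4 -4.4 6 0 0 -18 0" --pt "-6.2 -6.6 9 0 0 -27 0" --pt "-8.2 -8.8 12 0 0 -35 0" --pt "-8.2 -8.8 12 0 0 -35 0" --pt "-8.2 -8.8 12 0 0 -35 0"

```text
clock: 4.05
position: [516.5, -155.8, 211.3]
ee_rot: [0.301, 0.954, 0.0, 0.001]
contact_force: [-0.1, -0.0, -0.3]
gripper_width: 85.3
```

```bash
python3 - <<'E'
from h import *
st=arm.read_state(); print(st['position'],az(st))
snap('wrist','w2.png'); snap('scene','s2.png')
print(proj('wrist',[[515.6,-156.5,155],[516.7,-155,155]],st))
print(go([515.6,-156.5,130],145))
E
```

```text
[ 516.51909606 -155.81830041  211.31770515] 144.97998221696332
[[278.74537606 230.77295728]
 [278.67345436 233.71919369]]
([0.06, -0.19, 8.17], [0.1, 0.1, 0.1])
```

View pics/w2.png

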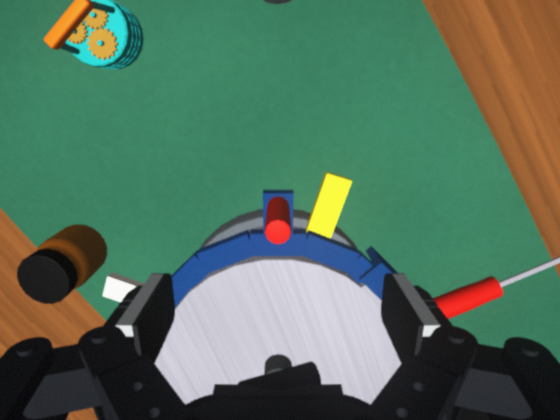

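Request:
move_arm --pt "0 -0.1 4.5 0 0 0 0" --pt "0 -0.1 8.1 0 0 0 0" --pt "0 -0.1 8.1 0 0 0 185" --pt "0 -0.1 8.1 0 0 0 185" --pt "0 -0.1 8.1 0 0 0 185" --pt "0 -0.1 8.1 0 0 0 185" --pt "0 -0.1 8.1 0 0 0 185" --pt "0 -0.1 8.1 0 0 0 185"

```text
clock: 5.15
position: [515.1, -156.6, 129.5]
ee_rot: [0.3, 0.954, 0.0, 0.0]
contact_force: [-0.0, 0.6, 0.1]
gripper_width: 23.3
```

```bash
python3 - <<'E'
from h import *
st=arm.read_state(); print(st['position'],az(st),st['gripper_width'],st['contact_force'])
C=np.array([591.5,-48.5])
for th in range(7,71,7):
    a=np.radians(-125.1+th); p=[C[0]+132*np.cos(a),C[1]+132*np.sin(a),130]; s,w=go(p,145+th,st); print(th,s,w)
E
```

```text
[ 515.05667238 -156.56244576  129.50846679] 145.03497414582432 23.25868513980108 [-0.04477756  0.56157638  0.09330204]
7 [-1.65, 0.13, -0.05] [0.0, 0.0, -7.0]
14 [-3.23, 0.42, -0.05] [0.0, 0.0, -14.0]
21 [-4.77, 0.9, -0.05] [0.0, 0.0, -21.0]
28 [-6.24, 1.57, -0.05] [0.0, 0.0, -28.0]
35 [-7.62, 2.41, -0.05] [0.0, 0.0, -35.0]
42 [-8.88, 3.41, -0.05] [0.0, 0.0, -42.0]
49 [-10.01, 4.55, -0.05] [0.0, 0.0, -49.0]
56 [-11.0, 5.83, -0.05] [0.0, 0.0, -56.0]
63 [-11.82, 7.22, -0.04] [0.0, 0.0, -63.0]
70 [-12.47, 8.69, -0.04] [-0.0, 0.0, -70.0]
```

Request:
move_arm --pt "-1.65 0.13 0 0 0 -7 185" --pt "-3.23 0.42 0 0 0 -14 185" --pt "-4.77 0.9 0 0 0 -21 185" --pt "-6.24 1.57 0 0 0 -28 185" --pt "-7.62 2.41 0 0 0 -35 185" --pt "-8.88 3.41 0 0 0 -42 185" --pt "-10.0 4.55 0 0 0 -49 185" --pt "-11.0 5.83 0 0 0 -56 185" --pt "-11.82 7.22 0 0 0 -63 185" --pt "-12.47 8.69 0 0 0 -70 185" --pt "-12.47 8.69 0 0 0 -70 185" --pt "-12.47 8.69 0 0 0 -70 185"

```text
clock: 6.65
position: [666.6, -156.8, 129.1]
ee_rot: [-0.3, 0.954, 0.0, -0.0]
contact_force: [1.4, 0.0, -0.5]
gripper_width: 23.5
```

```bash
python3 - <<'E'
from h import *
st=arm.read_state(); print(st['position'],az(st),st['gripper_width'],st['contact_force'],st['joints'])
im,d=snap('top','t3.png'); snap('wrist','w3.png')
cv2.imwrite('pics/t3c.png',cv2.resize(im[140:300,200:400],None,fx=3,fy=3))
E
```

```text
[ 666.56436915 -156.78821349  129.08517956] -145.06416784204313 23.53998051677389 [ 1.36231588  0.02793418 -0.48330041] [ 4.40761581e-03  5.62408835e-01  3.67154922e-02 -2.92527010e-04
 -1.04569351e+00  6.05484308e-01]
```

View pics/t3c.png

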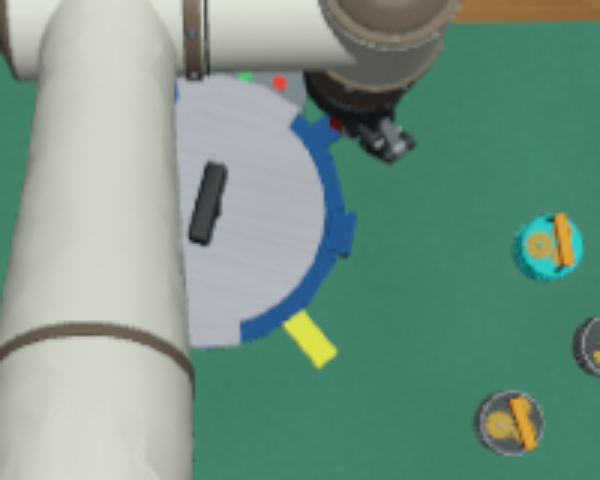

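View pics/w3.png

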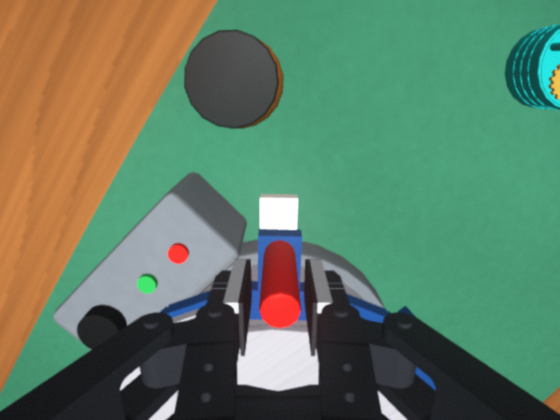

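```bash
python3 - <<'E'
from h import *
print(go([666.6,-156.8,235],-145),go([591.5,-48.5,235],-106))
E
```

```text
([-0.01, 0.01, -10.56], [0.0, -0.0, -0.0]) ([-0.06, 13.19, -10.56], [0.0, -0.0, -39.0])
```

Request:
move_arm --pt "0 0 0 0 0 0 90" --pt "0 0 0 0 0 0 0" --pt "0 0 -5.5 0 0 0 0" --pt "0 0 -10.5 0 0 0 0" --pt "0 3.5 -10.5 0 0 -10 0" --pt "0 7 -10.5 0 0 -20 0" --pt "0 10.5 -10.5 0 0 -30 0" --pt "-0.1 13.2 -10.5 0 0 -39 0" --pt "-0.1 13.2 -10.5 0 0 -39 0" --pt "-0.1 13.2 -10.5 0 0 -39 0"

```text
clock: 8.0
position: [592.4, -48.4, 234.6]
ee_rot: [-0.601, 0.799, -0.0, 0.0]
contact_force: [-0.7, -0.2, 0.1]
gripper_width: 85.3
```

```bash
python3 - <<'E'
from h import *
st=arm.read_state(); print(st['position'],az(st),st['gripper_width'],st['contact_force'])
im,d=snap('wrist','w4.png')
P=cloud('wrist',d,st); m=comp((abs(P[...,0]-591)<45)&(abs(P[...,1]+48)<45)&(P[...,2]>154)&(P[...,2]<164)); v,u=np.nonzero(m); q=P[v,u][:,:2]; print(cv2.minAreaRect(q.astype(np.float32)),q.mean(0),len(u))
print(go([591.5,-48.5,126],-106))
E
```

```text
[592.41561105 -48.40672301 234.554161  ] -106.04618166447044 85.31862150629131 [-0.68997429 -0.17255094  0.07151714]
((592.4010620117188, -48.837623596191406), (17.47320556640625, 63.579105377197266), 74.50267028808594) [594.2706635  -49.56833033] 2552
([0.01, 0.1, 10.83], [-0.0, -0.0, -0.1])
```

View pics/w4.png

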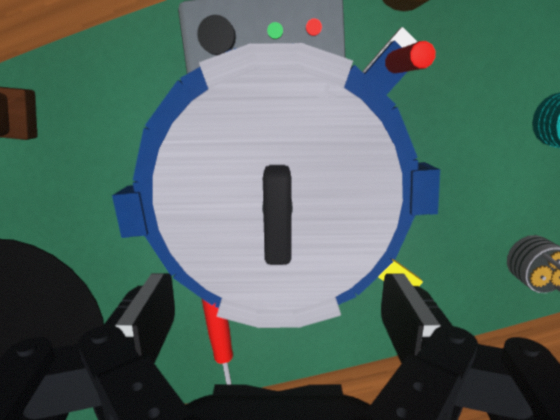

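Request:
move_arm --pt "0 0 5.5 0 0 0 0" --pt "0 0 9.5 0 0 0 0" --pt "0 0 10.8 0 0 0 0" --pt "0 0 10.8 0 0 0 0" --pt "0 0 10.8 0 0 0 255" --pt "0 0 10.8 0 0 0 255" --pt "0 0 10.8 0 0 0 255" --pt "0 0 10.8 0 0 0 255" --pt "0 0 10.8 0 0 0 255" --pt "0 0 10.8 0 0 0 255" --pt "0 0 10.8 0 0 0 255" --pt "0 0 10.8 0 0 0 255"

```text
clock: 9.55
position: [592.4, -48.0, 127.4]
ee_rot: [-0.602, 0.798, -0.0, 0.0]
contact_force: [-1.2, 1.1, 6.1]
gripper_width: 18.0
```

```bash
python3 - <<'E'
from h import *
st=arm.read_state(); print(repr(st['position']),st['ee_rot'],az(st),st['gripper_width'],st['contact_force'])
E
```

```text
array([592.40955751, -48.04425319, 127.38610803]) [-6.02262795e-01  7.98297652e-01 -4.18622111e-04  4.57245228e-04] -105.93571370451795 18.00363754652391 [-1.22150643  1.12204643  6.12128863]
```

Request:
move_arm --pt "0 0 -0.5 0 0 0 255" --pt "0 0 -1.5 0 0 0 255" --pt "0 0 -3 0 0 0 255" --pt "0 0 -5 0 0 0 255" --pt "0 0 -7.5 0 0 0 255" --pt "0 0 -7.5 0 0 0 255" --pt "0 0 -7.5 0 0 0 255"

```text
clock: 10.42
position: [591.3, -48.0, 200.5]
ee_rot: [-0.602, 0.799, 0.001, -0.0]
contact_force: [0.2, -0.1, -3.3]
gripper_width: 17.8
```

```bash
python3 - <<'E'
from h import *
st=arm.read_state(); print(repr(st['position']),az(st),st['gripper_width'],st['contact_force'],st['wrist_torque'])
snap('wrist','w5.png')
print(go([504,317,200],-106)); print(go([504,317,34],-106))
E
```

```text
array([591.27867136, -48.03537527, 200.53302429]) -105.98552492092634 17.820999745740473 [ 0.20213901 -0.10669062 -3.27921355] [-0.00923334  0.06939511  0.0247448 ]
([-32.7, 18.43, 0.03], [0.1, -0.0, 0.0])
([-32.71, 18.38, 16.63], [0.1, -0.0, 0.0])
```

View pics/w5.png

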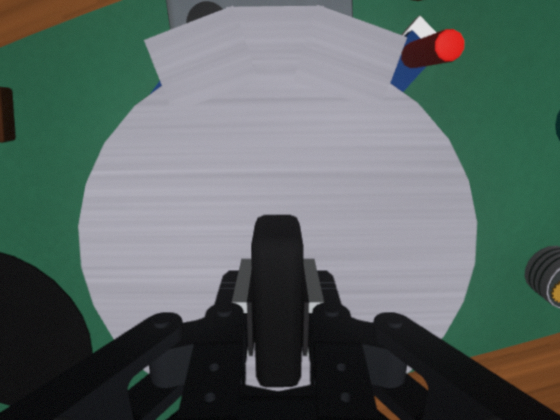

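Request:
move_arm --pt "-1.6 0.9 0 0 0 0 255" --pt "-4.8 2.7 0 0 0 0 255" --pt "-9 5.1 0 0 0 0 255" --pt "-13.2 7.4 0 0 0 0 255" --pt "-17.4 9.8 0 0 0 0 255" --pt "-21.6 12.2 0 0 0 0 255" --pt "-25.8 14.5 0 0 0 0 255" --pt "-29.5 16.6 0 0 0 0 255" --pt "-32 18 0 0 0 0 255" --pt "-32.7 18.4 0 0 0 0 255" --pt "-32.7 18.4 0 0 0 0 255" --pt "-32.7 18.4 4 0 0 0 255" --pt "-32.7 18.4 8 0 0 0 255" --pt "-32.7 18.4 12 0 0 0 255" --pt "-32.7 18.4 15 0 0 0 255" --pt "-32.7 18.4 16.3 0 0 0 255" --pt "-32.7 18.4 16.3 0 0 0 255" --pt "-32.7 18.4 16.3 0 0 0 255"

```text
clock: 12.72
position: [506.1, 317.5, 39.9]
ee_rot: [-0.602, 0.798, 0.0, 0.002]
contact_force: [0.6, 0.5, -3.8]
gripper_width: 18.0
```

```bash
python3 - <<'E'
from h import *
st=arm.read_state(); print(repr(st['position']),az(st),st['gripper_width'],st['contact_force'],st['wrist_torque'])
snap('wrist','w6.png');snap('scene','s6.png')
E
```

```text
array([506.11312608, 317.48861722,  39.89477883]) -105.9518894369585 18.024949792541186 [ 0.59261726  0.52016239 -3.78925243] [ 0.09549512 -0.02254059  0.02080375]
```

View pics/s6.png

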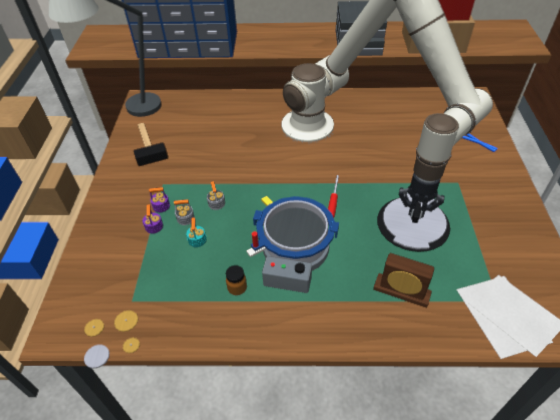

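Request:
move_arm --pt "0 0 0.5 0 0 0 255" --pt "0 0 0.8 0 0 0 255" --pt "0 0 0.9 0 0 0 255" --pt "0 0 1.0 0 0 0 255" --pt "0 0 1.0 0 0 0 255" --pt "0 0 1.0 0 0 0 255"

```text
clock: 13.58
position: [504.9, 316.8, 29.4]
ee_rot: [-0.602, 0.798, -0.0, -0.0]
contact_force: [-4.3, -0.7, 5.0]
gripper_width: 17.5
```

Request:
move_arm --pt "0 0 0 0 0 0 255" --pt "0 0 0 0 0 0 200" --pt "0 0 0 0 0 0 0" --pt "0 0 0 0 0 0 0" --pt "0 0 0 0 0 0 0"

```text
clock: 14.2
position: [505.4, 317.1, 28.3]
ee_rot: [-0.602, 0.798, 0.0, 0.0]
contact_force: [-0.1, 0.5, -0.0]
gripper_width: 71.7
```

```bash
python3 - <<'E'
from h import *
st=arm.read_state(); print(repr(st['position']),az(st),st['gripper_width'],st['contact_force'],st['wrist_torque'])
print(go([504.9,316.8,190],-106))
E
```

```text
array([505.36811375, 317.09304499,  28.26666481]) -105.954182723773 71.70468604474034 [-0.13683011  0.45665731 -0.01691947] [ 0.02638221  0.02963718 -0.03104586]
([0.03, 0.03, -16.17], [-0.0, 0.0, 0.0])
```

Request:
move_arm --pt "0 0 -3 0 0 0 0" --pt "0 0 -8 0 0 0 0" --pt "0 0 -14 0 0 0 0" --pt "0 0 -18 0 0 0 0" --pt "0 0 -18 0 0 0 0" --pt "0 0 -18 0 0 0 0"

```text
clock: 14.95
position: [504.6, 316.6, 207.6]
ee_rot: [-0.602, 0.799, 0.0, -0.001]
contact_force: [0.4, 0.2, -0.3]
gripper_width: 85.1
```

```bash
python3 - <<'E'
from h import *
st=arm.read_state(); print(repr(st['position']),az(st))
im,d=snap('wrist','w7.png')
P=cloud('wrist',d,st); m=comp((abs(P[...,0]-505)<45)&(abs(P[...,1]-317)<45)&(P[...,2]>54)&(P[...,2]<68)); v,u=np.nonzero(m); q=P[v,u][:,:2]; print(cv2.minAreaRect(q.astype(np.float32)),q.mean(0),len(u))
im,d=snap('top','t7.png'); arm_c=im
print([(round(r['score'],2),np.round(at_z('top',r['uv'],77))[:2].tolist()) for r in arm.tip_of('bar0','top') if r['score']>.2])
# steel baskets view pose; choose
print(go([440,-345,300],110))
E
```

```text
array([504.61021927, 316.59390522, 207.62240697]) -105.97855780316857
((505.0023193359375, 316.02294921875), (17.409996032714844, 61.75175857543945), 74.50439453125) [506.45778443 315.38958428] 1565
[(0.96, [568.0, -350.0]), (0.79, [416.0, -312.0]), (0.78, [425.0, -488.0]), (0.74, [510.0, -494.0]), (0.23, [577.0, -48.0])]
([65.39, -11.97, -9.18], [-0.2, -0.2, 144.0])
```

View pics/t7.png

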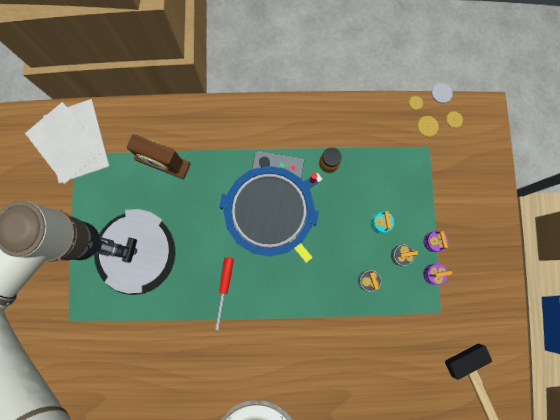

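Request:
move_arm --pt "1 -0.2 -5 0 0 5 0" --pt "4 -1 -9.2 0 0 14 0" --pt "9 -2 -9.2 0 0 24 0" --pt "14 -3 -9.2 0 0 34 0" --pt "19 -4 -9.2 0 0 44 0" --pt "24 -5 -9.2 0 0 54 0" --pt "29 -6 -9.2 0 0 64 0" --pt "34 -7 -9.2 0 0 74 0" --pt "39 -8 -9.2 0 0 84 0" --pt "44 -9 -9.2 0 0 94 0" --pt "49 -9.5 -9.2 0 0 104 0" --pt "54 -10.5 -9.2 0 0 114 0" --pt "59 -11 -9.2 0 0 124 0" --pt "63 -11.5 -9.2 0 0 134 0" --pt "65.4 -12 -9.2 0 0 144 0" --pt "65.4 -12 -9.2 0 0 144 0" --pt "65.4 -12 -9.2 0 0 144 0"

```text
clock: 17.23
position: [440.5, -344.5, 299.5]
ee_rot: [0.573, 0.82, -0.0, -0.001]
contact_force: [-0.1, -0.3, -0.5]
gripper_width: 85.2
```

```bash
cat >> h.py <<'E'
def bars(cam,im,d,st=None,zmin=68,zmax=90):
    """orange bar tops: (centre xy, azimuth of long axis, size, median z)"""
    P=cloud(cam,d,st); h=cv2.cvtColor(im,cv2.COLOR_BGR2HSV).astype(int)
    m=(h[...,0]>5)&(h[...,0]<22)&(h[...,1]>150)&(h[...,2]>110)&(P[...,2]>zmin)&(P[...,2]<zmax)
    n,l,s,c=cv2.connectedComponentsWithStats(m.astype(np.uint8)); out=[]
    for k in range(1,n):
        if s[k,4]<25: continue
        q=P[l==k]; q=q[q[:,2]>np.percentile(q[:,2],90)-4]
        (cx,cy),(w,hh),a=cv2.minAreaRect(q[:,:2].astype(np.float32))
        a=a if w>hh else a+90
        out.append((np.round([cx,cy],1).tolist(),round((a+90)%180-90,1),np.round([max(w,hh),min(w,hh)],1).tolist(),round(float(np.median(q[:,2])),1),np.round(c[k]).astype(int).tolist()))
    return out
E
python3 - <<'E'
from h import *
st=arm.read_state(); print(repr(st['position']),az(st),st['clock'])
im,d=snap('wrist','w8.png')
for b in bars('wrist',im,d,st): print(b)
print([(round(r['score'],2),np.round(r['uv']).astype(int).tolist(),np.round(at_z('wrist',r['uv'],77,st))[:2].tolist()) for r in arm.tip_of('bar0','wrist') if r['score']>.2])
E
```

```text
array([ 440.47756074, -344.45601927,  299.46109753]) 110.13781769250848 17.225
([423.7, -485.3], -83.2, [43.6, 10.5], 81.8, [148, 109])
([411.8, -306.3], 15.7, [43.3, 10.2], 81.8, [323, 160])
([510.4, -490.8], 11.6, [43.5, 9.8], 81.8, [123, 188])
([475.8, -398.2], -82.0, [43.6, 10.5], 81.5, [218, 188])
([564.0, -348.9], 7.7, [44.6, 9.9], 81.5, [236, 274])
[(0.97, [123, 186], [508.0, -493.0]), (0.78, [149, 109], [423.0, -486.0]), (0.69, [322, 157], [409.0, -308.0]), (0.66, [236, 276], [567.0, -348.0]), (0.57, [218, 188], [477.0, -398.0])]
```

View pics/w8.png

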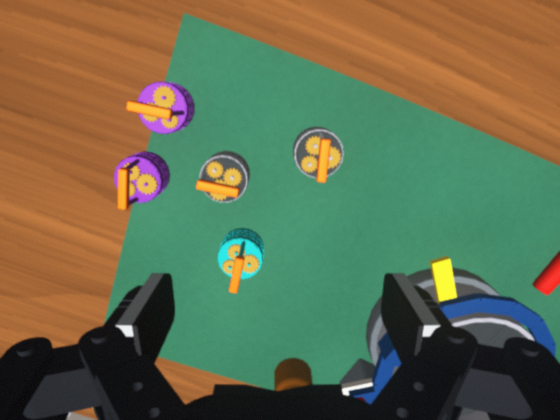

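```bash
python3 - <<'E'
from h import *
print(go([411.8,-306.3,160],105.7)); print(go([411.8,-306.3,60],105.7))
E
```

```text
([4.54, -1.41, 14.01], [-0.0, -0.0, 4.5])
([4.53, -1.4, 24.01], [-0.0, -0.0, 4.5])
```

Request:
move_arm --pt "2 -0.7 5 0 0 4.5 0" --pt "4.5 -1.4 10 0 0 4.5 0" --pt "4.5 -1.4 14 0 0 4.5 0" --pt "4.5 -1.4 14 0 0 4.5 0" --pt "4.5 -1.4 14 0 0 4.5 0"

```text
clock: 17.95
position: [413.6, -307.8, 162.2]
ee_rot: [0.604, 0.797, 0.0, 0.002]
contact_force: [0.1, -0.3, -0.2]
gripper_width: 85.6
```

```bash
python3 - <<'E'
from h import *
st=arm.read_state(); print(repr(st['position']),az(st),st['clock'])
im,d=snap('wrist','w9.png')
for b in bars('wrist',im,d,st): print(b, go([*b[0],60],(b[1]+90)))
E
```

```text
array([ 413.59953039, -307.79474938,  162.16034355]) 105.63624558577284 17.95
([422.6, -478.5], -81.1, [31.3, 10.3], 81.8, [22, 162]) ([-16.63, -3.77, 10.29], [0.3, -0.0, 96.7])
([411.6, -306.6], 16.3, [44.2, 9.7], 81.8, [282, 214]) ([0.22, -0.2, 10.25], [0.2, 0.2, -0.7])
([511.3, -488.2], 6.4, [42.3, 8.3], 81.5, [4, 282]) ([-19.95, 4.51, 10.32], [0.2, 0.2, 9.2])
([476.2, -397.8], -81.2, [43.5, 10.4], 81.7, [130, 265]) ([-10.3, 3.56, 10.29], [0.3, -0.0, 96.8])
([563.2, -348.9], 7.0, [41.9, 10.4], 81.5, [178, 374]) ([-7.93, 13.26, 10.31], [0.2, 0.2, 8.6])
```

View pics/w9.png

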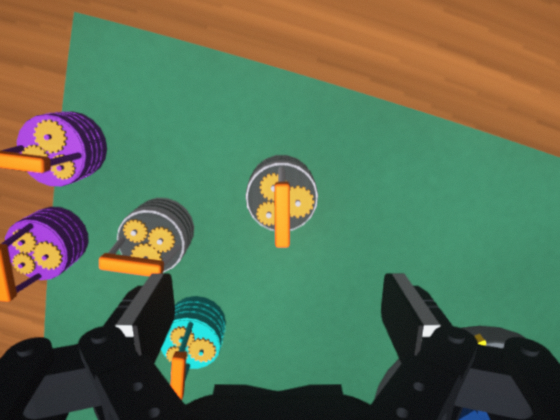

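Request:
move_arm --pt "0.1 -0.1 5 0 0 0 0" --pt "0.1 -0.1 9 0 0 0 0" --pt "0.1 -0.1 10.2 0 0 0 0" --pt "0.1 -0.1 10.2 0 0 0 0" --pt "0.1 -0.1 10.2 0 0 0 255" --pt "0.1 -0.1 10.2 0 0 0 255" --pt "0.1 -0.1 10.2 0 0 0 255" --pt "0.1 -0.1 10.2 0 0 0 255" --pt "0.1 -0.1 10.2 0 0 0 255" --pt "0.1 -0.1 10.2 0 0 0 255" --pt "0.1 -0.1 10.2 0 0 0 255" --pt "0.1 -0.1 10.2 0 0 0 255"

```text
clock: 19.5
position: [411.0, -306.6, 58.7]
ee_rot: [0.605, 0.796, 0.0, 0.0]
contact_force: [-0.7, 3.1, 5.6]
gripper_width: 8.7
```

```bash
python3 - <<'E'
from h import *
st=arm.read_state(); print(repr(st['position']),az(st),st['gripper_width'],st['contact_force'])
print(go([411.6,-306.6,215],106))
print(go([627,-39,215],106)); print(go([627,-39,80],106))
E
```

```text
array([ 410.97475786, -306.64380303,   58.71919814]) 105.55682716470517 8.703212560343228 [-0.6683168   3.06464207  5.62397817]
([-0.01, 0.06, -15.63], [0.0, 0.0, -0.4])
([19.99, 27.99, -15.62], [0.0, 0.0, -0.4])
([19.99, 27.99, -2.12], [0.0, 0.0, -0.4])
```

Request:
move_arm --pt "0 0 -0.5 0 0 0 255" --pt "0 0 -1.5 0 0 0 255" --pt "0 0 -4 0 0 0 255" --pt "0 0 -8 0 0 0 255" --pt "0 0 -12 0 0 0 255" --pt "0 0 -15.6 0 0 0 255" --pt "0 0 -15.6 0 0 0 255"

```text
clock: 20.38
position: [412.3, -307.5, 217.6]
ee_rot: [0.605, 0.796, 0.001, 0.004]
contact_force: [-0.4, 0.3, -2.0]
gripper_width: 9.0
```

```bash
python3 - <<'E'
from h import *
st=arm.read_state(); print(repr(st['position']),az(st),st['gripper_width'],st['contact_force'])
snap('wrist','w10.png');
print(go([627,-39,215],106)); print(go([627,-39,75],106))
E
```

```text
array([ 412.32566818, -307.51737544,  217.60405845]) 105.55272603437912 9.044903247502075 [-0.41867188  0.27849509 -1.9593125 ]
([20.02, 27.98, 0.07], [0.1, 0.1, -0.5])
([20.03, 27.94, 14.07], [0.1, 0.1, -0.5])
```

View pics/w10.png

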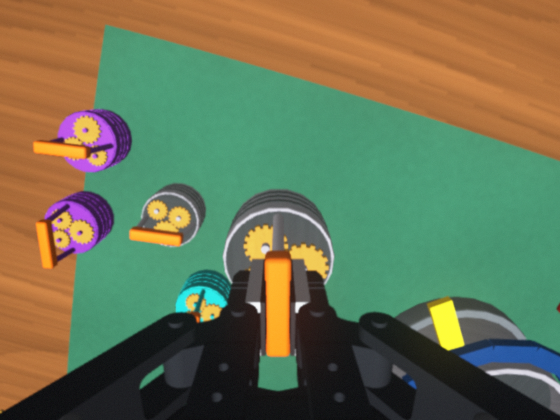

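Request:
move_arm --pt "1 1.4 0 0 0 0 255" --pt "3 4.2 0 0 0 0 255" --pt "5.5 7.7 0 0 0 0 255" --pt "8 11.2 0 0 0 0 255" --pt "10.5 14.7 0 0 0 0 255" --pt "13 18.2 0 0 0 0 255" --pt "15.5 21.7 0 0 0 0 255" --pt "17.7 24.8 0 0 0 0 255" --pt "19.3 27 0 0 0 0 255" --pt "20 28 0 0 0 0 255" --pt "20 28 0 0 0 0 255" --pt "20 28 0 0 0 0 255"

```text
clock: 21.92
position: [626.2, -39.6, 213.9]
ee_rot: [0.605, 0.796, -0.001, -0.0]
contact_force: [0.1, 0.5, -1.3]
gripper_width: 8.8
```

```bash
python3 - <<'E'
from h import *
st=arm.read_state(); print(repr(st['position']),az(st),st['gripper_width'],st['contact_force'])
snap('wrist','w11.png');
print(go([627,-39,75],106)); print(go([627,-39,65],106))
E
```

```text
array([626.18471828, -39.64112204, 213.90165323]) 105.50303591352349 8.762254649182106 [ 0.12953146  0.54632123 -1.26855412]
([0.06, 0.1, 13.92], [-0.0, -0.0, -0.5])
([0.06, 0.1, 14.92], [-0.0, -0.0, -0.5])
```

View pics/w11.png

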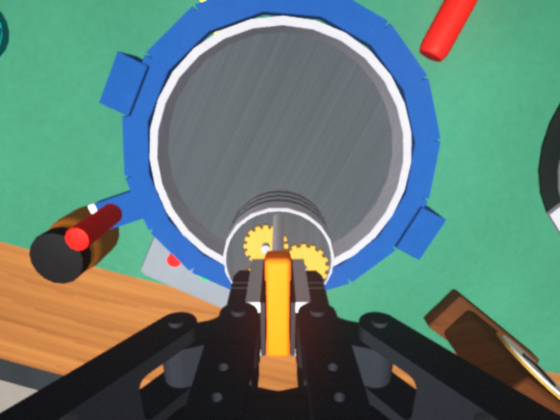

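Request:
move_arm --pt "0 0 1 0 0 0 255" --pt "0 0 3.5 0 0 0 255" --pt "0 0 6.5 0 0 0 255" --pt "0 0 9.5 0 0 0 255" --pt "0 0 12 0 0 0 255" --pt "0 0 13.4 0 0 0 255" --pt "0 0 14 0 0 0 255" --pt "0 0 14.4 0 0 0 255" --pt "0 0 14.4 0 0 0 255" --pt "0 0 14.4 0 0 0 255"

```text
clock: 23.22
position: [627.5, -39.0, 71.1]
ee_rot: [0.605, 0.796, 0.001, 0.001]
contact_force: [0.4, -0.0, -2.1]
gripper_width: 9.0
```

Request:
move_arm --pt "0 0 0.3 0 0 0 255" --pt "0 0 0.5 0 0 0 255" --pt "0 0 0.6 0 0 0 255" --pt "0 0 0.6 0 0 0 255" --pt "0 0 0.6 0 0 0 255"

```text
clock: 23.85
position: [627.0, -38.9, 64.8]
ee_rot: [0.605, 0.796, 0.0, 0.0]
contact_force: [-1.1, 1.6, 2.6]
gripper_width: 8.9
```

Request:
move_arm --pt "0 0 0 0 0 0 220" --pt "0 0 0 0 0 0 150" --pt "0 0 0 0 0 0 150" --pt "0 0 0 0 0 0 150" --pt "0 0 -2 0 0 0 150" --pt "0 0 -6 0 0 0 150" --pt "0 0 -11 0 0 0 150" --pt "0 0 -16 0 0 0 100" --pt "0 0 -20 0 0 0 0" --pt "0 0 -20 0 0 0 0"

```text
clock: 25.1
position: [628.8, -39.0, 269.0]
ee_rot: [0.605, 0.796, 0.003, 0.003]
contact_force: [-0.7, 0.3, -0.5]
gripper_width: 84.4
```

```bash
python3 - <<'E'
from h import *
st=arm.read_state(); print(repr(st['position']),az(st),st['gripper_width'],st['contact_force'])
im,d=snap('wrist','w12.png')
for b in bars('wrist',im,d,st,zmin=60,zmax=100): print(b)
im,d=snap('scene','s12.png')
for b in bars('scene',im,d,zmin=60,zmax=100): print(b)
im,d=snap('top','t12.png')
for b in bars('top',im,d,zmin=60,zmax=100): print(b)
print(go([476,-398,265],100))
E
```

```text
array([628.77463782, -39.03589793, 268.99646264]) 105.55913383725382 84.4458747960801 [-0.67583479  0.25092759 -0.52217435]
([627.9, -39.1], 15.9, [43.5, 9.4], 87.3, [279, 179])
([713.0, 214.4], 69.0, [5.5, 0.9], 96.2, [484, 317])
([424.3, -481.7], -84.2, [41.5, 14.3], 82.1, [156, 189])
([478.4, -394.8], -81.0, [40.3, 14.3], 82.3, [181, 202])
([511.1, -486.8], 10.8, [45.8, 8.7], 81.1, [148, 210])
([567.8, -343.7], 8.7, [43.4, 6.3], 83.0, [193, 224])
([630.3, -36.3], 16.8, [42.6, 8.2], 88.2, [299, 239])
([770.1, 238.3], 68.1, [75.5, 5.5], 95.8, [405, 282])
([631.5, -38.5], 14.6, [40.4, 8.9], 89.1, [265, 197])
([565.7, -347.4], 6.2, [39.5, 9.0], 83.0, [387, 220])
([511.3, -488.2], 12.3, [42.4, 11.9], 83.0, [443, 239])
([477.6, -397.1], -82.5, [40.7, 9.1], 82.2, [408, 254])
([425.9, -483.9], -86.0, [44.0, 8.4], 83.8, [443, 273])
([-30.57, -24.1, -0.16], [-0.1, -0.0, 5.5])
```

View pics/w12.png

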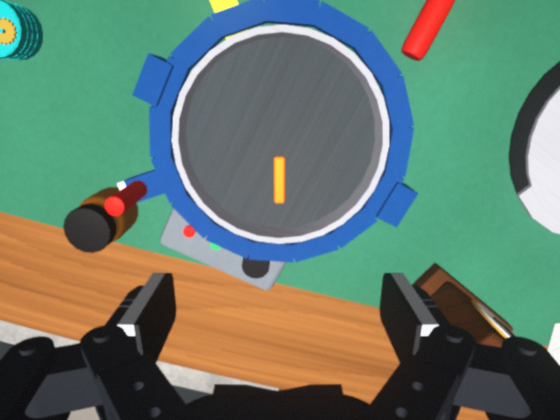

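View pics/s12.png

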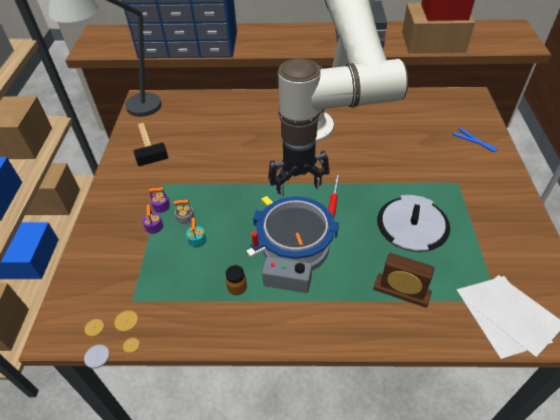

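```bash
python3 - <<'E'
from h import *
print(go([477.6,-397.5,210],188))
E
```

```text
([-30.57, -23.92, 5.34], [-0.1, -0.1, -82.5])
```

Request:
move_arm --pt "-2 -1.6 0 0 0 -8 0" --pt "-6 -4.7 0 0 0 -17 0" --pt "-10 -7.8 0 0 0 -27 0" --pt "-14 -11 0 0 0 -37 0" --pt "-18 -14.1 0 0 0 -47 0" --pt "-22 -17.2 1 0 0 -57 0" --pt "-26 -20.3 3 0 0 -67 0" --pt "-29 -22.7 4.5 0 0 -76 0" --pt "-30.6 -23.9 5.3 0 0 -82.5 0" --pt "-30.6 -23.9 5.3 0 0 -82.5 105" --pt "-30.6 -23.9 5.3 0 0 -82.5 105" --pt "-30.6 -23.9 5.3 0 0 -82.5 105"

```text
clock: 26.75
position: [479.3, -397.1, 211.5]
ee_rot: [-0.07, 0.998, -0.0, 0.0]
contact_force: [0.4, -0.4, -0.5]
gripper_width: 50.1
```

```bash
python3 - <<'E'
from h import *
st=arm.read_state(); print(repr(st['position']),az(st),st['clock'],st['gripper_width'],st['joints'])
im,d=snap('wrist','w13.png')
for b in bars('wrist',im,d,st): print(b, go([*b[0],60],(b[1]+270)))
E
```

```text
array([ 479.25741866, -397.10363599,  211.52831306]) -171.92077009541097 26.75 50.132750853753585 [-4.32277870e-01  3.93825572e-01 -2.88544168e-02 -1.70316727e-05
 -1.14780757e+00  5.73294001e-01]
([511.0, -491.8], 12.0, [43.6, 10.4], 81.9, [251, 65]) ([-1.8, -9.81, 15.17], [-0.0, 0.0, -93.9])
([423.6, -485.7], -82.7, [43.1, 10.7], 82.0, [369, 91]) ([6.77, -7.98, 15.16], [-0.0, 0.0, 0.8])
([476.6, -398.7], -83.0, [43.4, 9.8], 81.9, [281, 195]) ([0.3, -0.11, 15.16], [-0.0, 0.0, 1.1])
([564.8, -349.4], 7.1, [43.4, 10.3], 81.6, [166, 238]) ([-9.13, 3.53, 15.17], [-0.0, 0.0, -89.0])
```

View pics/w13.png

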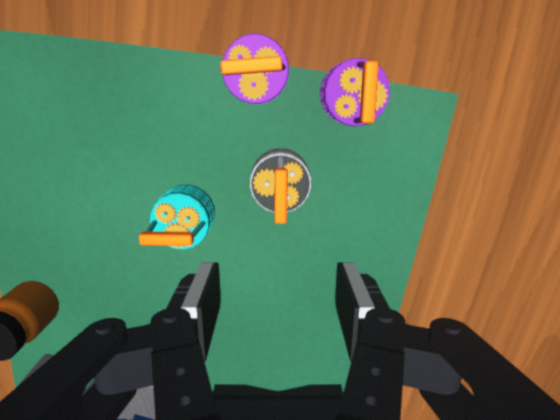

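The steel basket (281,195) is centred between the jaws; the purple (255,68; 355,92) and turquoise (181,220) look-alikes are clear of the fingers.

Request:
move_arm --pt "0.3 -0.1 5 0 0 1 105" --pt "0.3 -0.1 10 0 0 1 105" --pt "0.3 -0.1 14 0 0 1 105" --pt "0.3 -0.1 15.1 0 0 1 105" --pt "0.3 -0.1 15.1 0 0 1 105" --pt "0.3 -0.1 15.1 0 0 1 255" --pt "0.3 -0.1 15.1 0 0 1 255" --pt "0.3 -0.1 15.1 0 0 1 255" --pt "0.3 -0.1 15.1 0 0 1 255" --pt "0.3 -0.1 15.1 0 0 1 255" --pt "0.3 -0.1 15.1 0 0 1 255" --pt "0.3 -0.1 15.1 0 0 1 255"

```text
clock: 28.3
position: [477.3, -399.9, 62.0]
ee_rot: [-0.062, 0.998, -0.001, 0.002]
contact_force: [1.2, 1.6, 6.1]
gripper_width: 8.7
```

```bash
python3 - <<'E'
from h import *
st=arm.read_state(); print(repr(st['position']),az(st),st['gripper_width'],st['contact_force'])
print(go([476.6,-398.7,220],187)); print(go([557,-58,220],187))
E
```

```text
array([ 477.28334643, -399.86136481,   62.00831401]) -172.91423356597292 8.686214933193657 [1.1586993  1.56308483 6.1114576 ]
([0.01, 0.09, -15.8], [-0.1, 0.2, 0.1])
([-12.17, 32.9, -15.84], [-0.1, 0.2, 0.1])
```

Request:
move_arm --pt "0 0 -0.5 0 0 0 255" --pt "0 0 -1.5 0 0 0 255" --pt "0 0 -4 0 0 0 255" --pt "0 0 -8 0 0 0 255" --pt "0 0 -12 0 0 0 255" --pt "0 0 -15.8 0 0 0 255" --pt "0 0 -15.8 0 0 0 255" --pt "-0.6 1.7 -15.8 0 0 0 255" --pt "-1.8 5 -15.8 0 0 0 255" --pt "-3.3 9 -15.8 0 0 0 255" --pt "-4.8 13 -15.8 0 0 0 255" --pt "-6.3 17 -15.8 0 0 0 255" --pt "-7.8 21 -15.8 0 0 0 255" --pt "-9.3 25 -15.8 0 0 0 255" --pt "-10.6 28.7 -15.8 0 0 0 255" --pt "-11.7 31.7 -15.8 0 0 0 255" --pt "-12.2 32.9 -15.8 0 0 0 255" --pt "-12.2 32.9 -15.8 0 0 0 255" --pt "-12.2 32.9 -15.8 0 0 0 255"

```text
clock: 30.68
position: [556.0, -58.4, 217.7]
ee_rot: [-0.061, 0.998, -0.0, -0.001]
contact_force: [0.3, 0.1, -2.1]
gripper_width: 8.4
```

```bash
python3 - <<'E'
from h import *
st=arm.read_state(); print(repr(st['position']),az(st),st['gripper_width'],st['contact_force'])
im,d=snap('wrist','w14.png');
for b in bars('wrist',im,d,st,zmin=60,zmax=260): print(b)
print(go([557,-58,78],187))
E
```

```text
array([556.00813403, -58.42332275, 217.72114366]) -172.99937429880532 8.386910952180513 [ 0.27787088  0.07005488 -2.10963639]
([628.7, -38.8], 15.8, [44.6, 11.0], 87.6, [183, 210])
([547.0, -77.2], 6.2, [11.6, 3.4], 197.4, [300, 226])
([567.2, -68.6], -7.3, [13.8, 2.9], 197.0, [256, 237])
([555.6, -57.2], -83.0, [45.1, 9.6], 237.7, [277, 298])
([-0.11, 0.05, 13.99], [-0.0, -0.1, -0.0])
```

View pics/w14.png

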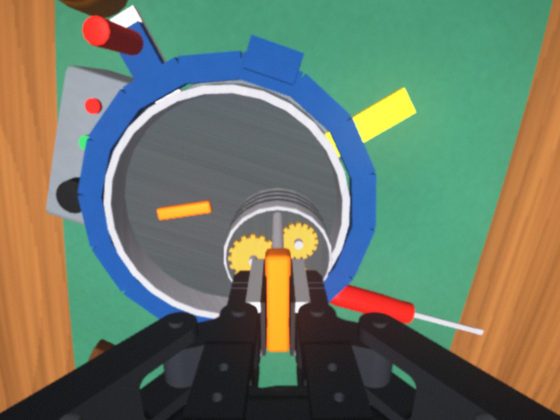

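Request:
move_arm --pt "0 0 1 0 0 0 255" --pt "0 0 3.5 0 0 0 255" --pt "0 0 6.5 0 0 0 255" --pt "0 0 9.5 0 0 0 255" --pt "0 0 12 0 0 0 255" --pt "0 0 13.4 0 0 0 255" --pt "0 0 14.2 0 0 0 255" --pt "0 0 14.2 0 0 0 255" --pt "0 0 14.2 0 0 0 255"

```text
clock: 31.85
position: [557.4, -57.8, 77.2]
ee_rot: [-0.062, 0.998, 0.0, 0.001]
contact_force: [0.9, -0.3, -2.3]
gripper_width: 8.9
```

Request:
move_arm --pt "0 0 0.4 0 0 0 255" --pt "0 0 0.7 0 0 0 255" --pt "0 0 0.8 0 0 0 255" --pt "0 0 0.9 0 0 0 255" --pt "0 0 0.9 0 0 0 255" --pt "0 0 0.9 0 0 0 255"

```text
clock: 32.6
position: [556.8, -57.8, 68.0]
ee_rot: [-0.062, 0.998, -0.0, 0.0]
contact_force: [-2.6, 0.7, 5.4]
gripper_width: 8.5
```

Request:
move_arm --pt "0 0 0 0 0 0 220" --pt "0 0 0 0 0 0 170" --pt "0 0 0 0 0 0 170" --pt "0 0 0 0 0 0 170" --pt "0 0 -2 0 0 0 170" --pt "0 0 -6 0 0 0 170" --pt "0 0 -11 0 0 0 170" --pt "0 0 -16 0 0 0 100" --pt "0 0 -22 0 0 0 0" --pt "0 0 -22 0 0 0 0"

```text
clock: 33.85
position: [559.2, -57.9, 293.4]
ee_rot: [-0.062, 0.998, -0.0, 0.006]
contact_force: [-0.2, 0.4, -0.6]
gripper_width: 80.7
```

```bash
python3 - <<'E'
from h import *
st=arm.read_state(); print(repr(st['position']),az(st),st['gripper_width'],st['contact_force'],st['clock'])
im,d=snap('wrist','w15.png');
for b in bars('wrist',im,d,st,zmin=60,zmax=260): print(b)
P=cloud('wrist',d,st); print(np.round(P[150:300:30,200:400:40,2]))
snap('scene','s15.png')
im,d=snap('top','t15.png')
for b in bars('top',im,d,zmin=60,zmax=100): print(b)
print(go([504.9,316.8,200],254))
E
```

```text
array([559.19023992, -57.86664548, 293.35945256]) -172.92850652142755 80.69500299413289 [-0.23877867  0.40033945 -0.56210231] 33.85
([556.4, -56.3], -82.5, [44.8, 9.8], 87.7, [282, 179])
([628.6, -39.0], 15.9, [44.7, 10.8], 87.5, [208, 187])
([741.9, 231.8], 64.5, [35.7, 15.3], 129.6, [89, 412])
[[ 83.  84.  85.  83.   1.]
 [ 84.  84.  89.  84. 104.]
 [ 83.  84.  84.  82.   2.]
 [ 85.  84.  84. 100.   1.]
 [104. 109. 104.   0.  25.]]
([566.5, -346.4], 3.3, [36.8, 10.8], 83.1, [387, 220])
([511.9, -488.7], 15.9, [42.4, 9.7], 83.4, [443, 239])
([425.8, -483.7], -80.9, [45.9, 9.4], 82.7, [443, 273])
([0.47, 37.79, 8.66], [0.1, -0.1, -67.0])
```

View pics/w15.png

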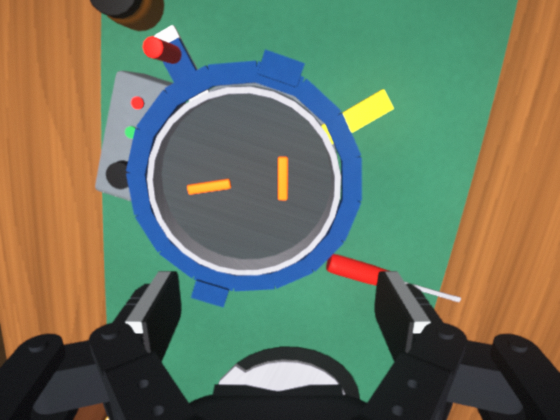

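View pics/s15.png

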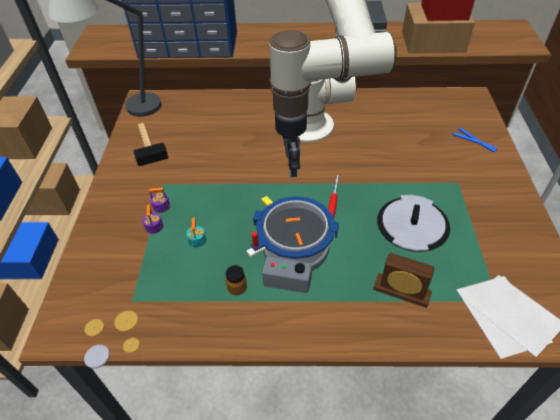

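Request:
move_arm --pt "0 2 0 0 0 -6 0" --pt "0.1 6 0 0 0 -14 0" --pt "0.2 11 0.5 0 0 -23 0" --pt "0.2 16 2 0 0 -32 0" --pt "0.3 21 4 0 0 -41 0" --pt "0.4 26 6 0 0 -50 0" --pt "0.5 31 7.5 0 0 -58 0" --pt "0.5 35.5 8.5 0 0 -65 0" --pt "0.5 37.8 8.7 0 0 -67 0" --pt "0.5 37.8 8.7 0 0 -67 0" --pt "0.5 37.8 8.7 0 0 -67 0" --pt "0.5 37.8 8.7 0 0 -67 0"

```text
clock: 35.5
position: [505.6, 315.6, 200.6]
ee_rot: [-0.601, 0.799, 0.0, 0.0]
contact_force: [1.2, -0.1, 0.1]
gripper_width: 85.6
```

```bash
python3 - <<'E'
from h import *
st=arm.read_state(); print(repr(st['position']),az(st),st['gripper_width'],st['contact_force'],st['clock'])
im,d=snap('wrist','w16.png')
P=cloud('wrist',d,st); m=comp((abs(P[...,0]-505)<45)&(abs(P[...,1]-317)<45)&(P[...,2]>54)&(P[...,2]<68)); v,u=np.nonzero(m); q=P[v,u][:,:2]; print(cv2.minAreaRect(q.astype(np.float32)),q.mean(0),len(u))
print(go([504.9,316.8,29.4],-105.95))
E
```

```text
array([505.60083212, 315.57789299, 200.63816876]) -106.0662421707628 85.64756546319737 [ 1.20609569 -0.11342836  0.10399041] 35.5
((505.10205078125, 315.7750549316406), (17.869592666625977, 63.137611389160156), 74.35102081298828) [506.62747828 315.17677155] 1687
([-0.08, 0.11, 17.13], [-0.0, 0.0, -0.1])
```

View pics/w16.png

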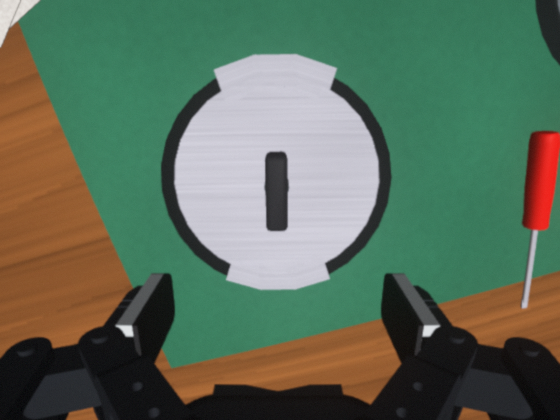

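Request:
move_arm --pt "-0.1 0.1 6 0 0 0 0" --pt "-0.1 0.1 12 0 0 0 0" --pt "-0.1 0.1 16 0 0 0 0" --pt "-0.1 0.1 17 0 0 0 0" --pt "-0.1 0.1 17 0 0 0 0" --pt "-0.1 0.1 17 0 0 0 255" --pt "-0.1 0.1 17 0 0 0 255" --pt "-0.1 0.1 17 0 0 0 255" --pt "-0.1 0.1 17 0 0 0 255" --pt "-0.1 0.1 17 0 0 0 255" --pt "-0.1 0.1 17 0 0 0 255" --pt "-0.1 0.1 17 0 0 0 255" --pt "-0.1 0.1 17 0 0 0 255"

```text
clock: 37.17
position: [504.6, 317.7, 31.3]
ee_rot: [-0.602, 0.798, -0.0, -0.0]
contact_force: [-2.3, -1.8, 4.7]
gripper_width: 17.3
```

```bash
python3 - <<'E'
from h import *
st=arm.read_state(); print(repr(st['position']),az(st),st['gripper_width'],st['contact_force'],st['clock'])
print(go([504.9,316.8,200],-106))
print(go([592.4,-48,200],-106))
E
```

```text
array([504.63528191, 317.67920369,  31.31259045]) -105.92977028017164 17.267078849521234 [-2.3460738  -1.75881279  4.67207987] 37.175
([0.08, -0.05, -16.87], [-0.0, -0.0, 0.1])
([32.76, -18.48, -16.85], [-0.0, -0.0, 0.1])
```

Request:
move_arm --pt "0 0 -0.5 0 0 0 255" --pt "0 0 -1.5 0 0 0 255" --pt "0 0 -4 0 0 0 255" --pt "0 0 -8 0 0 0 255" --pt "0 0 -12 0 0 0 255" --pt "0 0 -15.5 0 0 0 255" --pt "0 0 -16.9 0 0 0 255" --pt "1.6 -0.9 -16.9 0 0 0 255" --pt "4.8 -2.7 -16.9 0 0 0 255" --pt "9 -5.1 -16.9 0 0 0 255" --pt "13.2 -7.4 -16.9 0 0 0 255" --pt "17.4 -9.8 -16.9 0 0 0 255" --pt "21.6 -12.2 -16.9 0 0 0 255" --pt "25.8 -14.5 -16.9 0 0 0 255" --pt "29.5 -16.6 -16.9 0 0 0 255" --pt "32 -18 -16.9 0 0 0 255" --pt "32.8 -18.5 -16.9 0 0 0 255" --pt "32.8 -18.5 -16.9 0 0 0 255" --pt "32.8 -18.5 -16.9 0 0 0 255" --pt "32.8 -18.5 -16.9 0 0 0 255"

```text
clock: 39.67
position: [592.2, -47.3, 199.3]
ee_rot: [-0.603, 0.798, 0.0, -0.0]
contact_force: [0.2, 0.3, -3.8]
gripper_width: 17.3
```

```bash
python3 - <<'E'
from h import *
st=arm.read_state(); print(repr(st['position']),az(st),st['gripper_width'],st['contact_force'],st['clock'])
snap('wrist','w17.png'); im,d=snap('top','t17.png'); cv2.imwrite('pics/t17c.png',cv2.resize(im[140:300,180:380],None,fx=3,fy=3))
print(go([592,-48,140],-106))
E
```

```text
array([592.15081777, -47.31284774, 199.25867888]) -105.87757327740394 17.299415439700685 [ 0.17602233  0.32376397 -3.78174676] 39.675
([0.06, 0.01, 5.94], [-0.0, 0.0, 0.1])
```

View pics/w17.png

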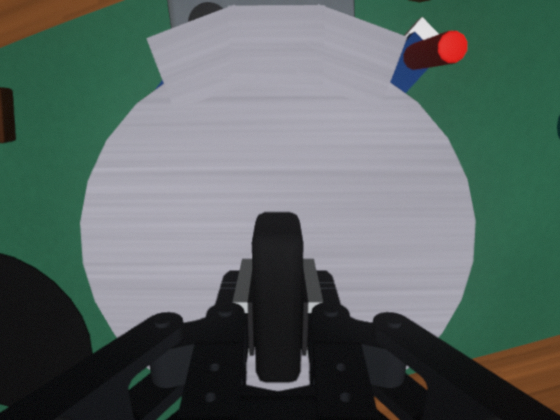

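Request:
move_arm --pt "0.1 0 1 0 0 0 255" --pt "0.1 0 3 0 0 0 255" --pt "0.1 0 4.8 0 0 0 255" --pt "0.1 0 5.6 0 0 0 255" --pt "0.1 0 5.6 0 0 0 255" --pt "0.1 0 5.6 0 0 0 255"

```text
clock: 40.52
position: [592.7, -49.2, 144.1]
ee_rot: [-0.602, 0.798, -0.0, 0.001]
contact_force: [0.6, -0.1, -4.4]
gripper_width: 17.8
```

```bash
python3 - <<'E'
from h import *
st=arm.read_state(); print(repr(st['position']),az(st),st['gripper_width'],st['contact_force'],st['clock'])
print(go([592,-48,129.3],-106))
E
```

```text
array([592.69575972, -49.1770024 , 144.07491402]) -105.9457201309248 17.81241651917686 [ 0.59111752 -0.06644513 -4.43127447] 40.525
([-0.09, 0.1, 1.48], [-0.1, 0.0, 0.1])
```

Request:
move_arm --pt "-0.1 0.1 0.5 0 0 0 255" --pt "-0.1 0.1 0.9 0 0 0 255" --pt "-0.1 0.1 1.2 0 0 0 255" --pt "-0.1 0.1 1.4 0 0 0 255" --pt "-0.1 0.1 1.5 0 0 0 255" --pt "-0.1 0.1 1.5 0 0 0 255" --pt "-0.1 0.1 1.5 0 0 0 255"

```text
clock: 41.4
position: [591.4, -48.0, 129.4]
ee_rot: [-0.602, 0.798, -0.0, 0.0]
contact_force: [-3.4, 1.5, 5.6]
gripper_width: 17.0
```

Request:
move_arm --pt "-0.1 0.1 0 0 0 0 200" --pt "-0.1 0.1 0 0 0 0 0" --pt "-0.1 0.1 0 0 0 0 0" --pt "-0.1 0.1 0 0 0 0 0" --pt "-0.1 0.1 -3 0 0 0 0" --pt "-0.1 0.1 -8 0 0 0 0" --pt "-0.1 0.1 -14 0 0 0 0" --pt "-0.1 0.1 -14 0 0 0 0" --pt "-0.1 0.1 -14 0 0 0 0"

```text
clock: 42.52
position: [590.3, -46.5, 267.9]
ee_rot: [-0.602, 0.798, 0.0, 0.0]
contact_force: [0.4, -0.6, -1.9]
gripper_width: 85.2
```

```bash
python3 - <<'E'
from h import *
st=arm.read_state(); print(repr(st['position']),az(st),st['gripper_width'],st['contact_force'],st['clock'])
im,d=snap('wrist','w18.png')
P=cloud('wrist',d,st)
m=comp((abs(P[...,0]-592)<45)&(abs(P[...,1]+48)<45)&(P[...,2]>154)&(P[...,2]<175)); v,u=np.nonzero(m); q=P[v,u]; print(cv2.minAreaRect(q[:,:2].astype(np.float32)),q[:,2].mean())
r=np.hypot(P[...,0]-592,P[...,1]+48); m=(r>45)&(r<85)&(P[...,2]>105)&(P[...,2]<130); Q=P[m]; A=np.c_[Q[:,:2]-[592,-48],np.ones(len(Q))]; print('plane',np.linalg.lstsq(A,Q[:,2],rcond=None)[0])
hsv=cv2.cvtColor(im,cv2.COLOR_BGR2HSV).astype(int)
bl=(hsv[...,0]>100)&(hsv[...,0]<125)&(hsv[...,1]>120)&(r<135)&(P[...,2]>121); 
red=comp((r>110)&(r<160)&((hsv[...,0]<8)|(hsv[...,0]>172))&(hsv[...,1]>150)&(P[...,2]>150)); v,u=np.nonzero(red); p=P[v,u].mean(0); print(p,np.degrees(np.arctan2(p[1]+48.5,p[0]-592)))
a=np.radians(-55.5); print(go([592+132*np.cos(a),-48.5+132*np.sin(a),210],-145.5))
E
```

```text
array([590.33336609, -46.50984109, 267.86569763]) -105.97049195527286 85.16108879175731 [ 0.44395168 -0.62032875 -1.86902563] 42.525
((592.2222290039062, -48.73655700683594), (17.910566329956055, 63.22017288208008), 73.79454040527344) 159.57411543789885
plane [-7.18739449e-04 -9.36838639e-04  1.16196286e+02]
[ 665.22380219 -157.27452289  154.76588125] -56.05272241837967
([8.53, -10.44, 5.67], [0.1, -0.1, 39.5])
```

View pics/w18.png

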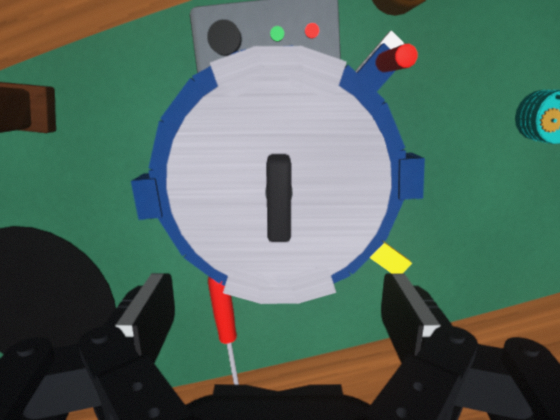

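Request:
move_arm --pt "2 -2.6 0 0 0 10 0" --pt "4.2 -5.2 0 0 0 20 0" --pt "6.4 -7.8 1.5 0 0 30 0" --pt "8.5 -10.4 4 0 0 39.5 0" --pt "8.5 -10.4 5.7 0 0 39.5 0" --pt "8.5 -10.4 5.7 0 0 39.5 0" --pt "8.5 -10.4 5.7 0 0 39.5 0"

```text
clock: 43.45
position: [667.4, -156.4, 212.0]
ee_rot: [-0.298, 0.955, -0.0, 0.0]
contact_force: [0.0, 0.6, 0.7]
gripper_width: 85.4
```

```bash
python3 - <<'E'
from h import *
st=arm.read_state(); print(repr(st['position']),az(st),st['gripper_width'],st['contact_force'],st['clock'])
im,d=snap('wrist','w19.png')
P=cloud('wrist',d,st);r=np.hypot(P[...,0]-592,P[...,1]+48)
hsv=cv2.cvtColor(im,cv2.COLOR_BGR2HSV).astype(int)
red=comp((r>110)&(r<160)&((hsv[...,0]<8)|(hsv[...,0]>172))&(hsv[...,1]>150)&(P[...,2]>153)); v,u=np.nonzero(red); q=P[v,u]; p=q.mean(0); print(p,cv2.minEnclosingCircle(q[:,:2].astype(np.float32)),np.degrees(np.arctan2(p[1]+48.5,p[0]-592)))
a=np.radians(-55.8); print(go([592+132*np.cos(a),-48.5+132*np.sin(a),130],-145.8))
E
```

```text
array([ 667.39063144, -156.41942118,  212.04739686]) -145.3533879626476 85.4027231648036 [0.04633776 0.58577673 0.74158178] 43.45
[ 665.77611174 -158.73448622  154.90143001] ((665.5810546875, -158.50047302246094), 7.747871398925781) -56.206979580773236
([0.2, -0.02, 8.27], [-0.1, 0.1, 0.4])
```

View pics/w19.png

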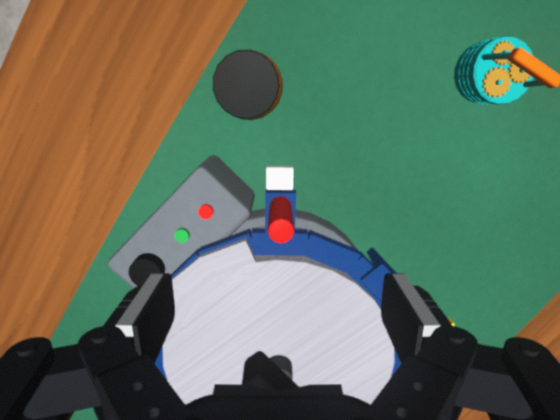

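Request:
move_arm --pt "0.2 0 4.5 0 0 0.4 0" --pt "0.2 0 8.2 0 0 0.4 0" --pt "0.2 0 8.2 0 0 0.4 185" --pt "0.2 0 8.2 0 0 0.4 185" --pt "0.2 0 8.2 0 0 0.4 185" --pt "0.2 0 8.2 0 0 0.4 185" --pt "0.2 0 8.2 0 0 0.4 185" --pt "0.2 0 8.2 0 0 0.4 185"

```text
clock: 44.5
position: [665.7, -158.2, 129.5]
ee_rot: [-0.294, 0.956, -0.0, 0.0]
contact_force: [0.7, 0.3, -0.2]
gripper_width: 23.6
```

```bash
python3 - <<'E'
from h import *
st=arm.read_state(); print(st['position'],az(st),st['gripper_width'],st['contact_force'])
C=np.array([592,-48.5])
for th in list(range(7,85,7))+[85,87]:
    a=np.radians(-55.8-th); p=[C[0]+132*np.cos(a),C[1]+132*np.sin(a),129.5]; s,w=go(p,-145.8-th,st); print(th,s,w)
E
```

```text
[ 665.70937833 -158.23437957  129.51900862] -145.8583639323456 23.648543305907108 [ 0.71815609  0.2536271  -0.1556907 ]
7 [1.54, 0.12, 0.0] [-0.0, 0.0, 6.9]
14 [3.12, 0.41, 0.0] [-0.0, 0.0, 13.9]
21 [4.66, 0.89, 0.0] [-0.0, 0.0, 20.9]
28 [6.13, 1.56, 0.0] [-0.0, 0.0, 27.9]
35 [7.5, 2.4, -0.0] [-0.0, 0.0, 34.9]
42 [8.76, 3.4, -0.0] [-0.0, 0.0, 41.9]
49 [9.9, 4.55, -0.0] [-0.0, 0.0, 48.9]
56 [10.88, 5.83, -0.0] [-0.0, 0.0, 55.9]
63 [11.7, 7.21, -0.0] [-0.0, 0.0, 62.9]
70 [12.34, 8.69, -0.0] [-0.0, 0.0, 69.9]
77 [12.8, 10.24, -0.0] [0.0, 0.0, 76.9]
84 [13.07, 11.83, -0.0] [0.0, 0.0, 83.9]
85 [13.09, 12.06, -0.0] [0.0, 0.0, 84.9]
87 [13.12, 12.51, -0.0] [0.0, 0.0, 86.9]
```

Request:
move_arm --pt "1.54 0.12 0 0 0 7 185" --pt "3.12 0.41 0 0 0 14 185" --pt "4.66 0.89 0 0 0 21 185" --pt "6.13 1.56 0 0 0 28 185" --pt "7.5 2.4 0 0 0 35 185" --pt "8.76 3.4 0 0 0 42 185" --pt "9.9 4.55 0 0 0 49 185" --pt "10.88 5.83 0 0 0 56 185" --pt "11.7 7.21 0 0 0 63 185" --pt "12.34 8.69 0 0 0 70 185" --pt "12.8 10.24 0 0 0 77 185" --pt "13.07 11.83 0 0 0 84 185" --pt "13.07 11.83 0 0 0 84 185" --pt "13.07 11.83 0 0 0 84 185"

```text
clock: 46.25
position: [491.6, -133.8, 129.5]
ee_rot: [0.421, 0.907, 0.0, 0.0]
contact_force: [-1.2, 0.3, -0.5]
gripper_width: 23.4
```

```bash
python3 - <<'E'
from h import *
st=arm.read_state(); print(st['position'],az(st),st['gripper_width'],st['contact_force'],st['clock'])
snap('wrist','w20.png')
E
```

```text
[ 491.56996833 -133.81171424  129.50656263] 130.24960223325806 23.40842702745449 [-1.15154539  0.28256331 -0.49517575] 46.25
```

View pics/w20.png

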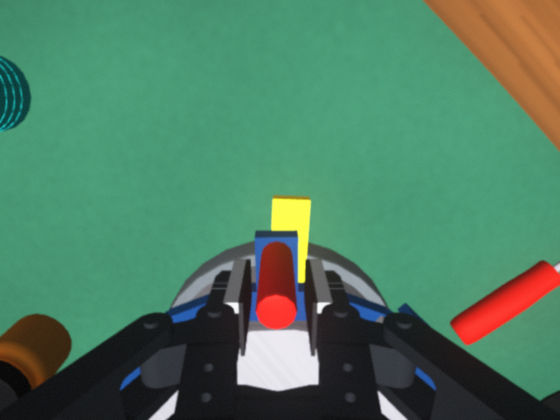

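Request:
move_arm --pt "0.4 0 0 0 0 2 185" --pt "0.7 0 0 0 0 3 185" --pt "0.9 0.05 0 0 0 4 185" --pt "1.1 0.05 0 0 0 5 185" --pt "1.1 0.05 0 0 0 5 185"

```text
clock: 46.92
position: [485.3, -125.8, 129.3]
ee_rot: [0.461, 0.888, -0.0, 0.001]
contact_force: [2.7, -6.2, -3.6]
gripper_width: 23.2
```

```bash
python3 - <<'E'
from h import *
st=arm.read_state(); print(st['position'],az(st),st['gripper_width'],st['contact_force'],st['clock'])
snap('wrist','w21.png')
E
```

```text
[ 485.27511087 -125.77014255  129.27351588] 125.14536130482517 23.181401926617127 [ 2.65621224 -6.23341614 -3.57536459] 46.925
```

View pics/w21.png

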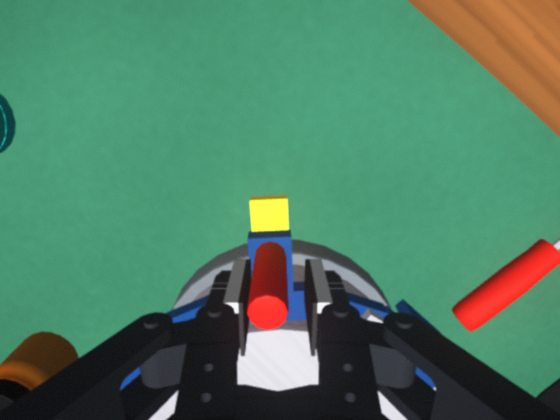

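Request:
move_arm --pt "0.7 0 0 0 0 5 120" --pt "0.7 0 0 0 0 5 0" --pt "0.7 0 0 0 0 5 0" --pt "0.7 0 -5 0 0 5 0" --pt "0.7 0 -10 0 0 5 0" --pt "0.7 -5 -16 0 0 5 0" --pt "0.7 -8 -22 0 0 5 0" --pt "0.7 -8 -22 0 0 5 0" --pt "0.7 -8 -22 0 0 5 0"

```text
clock: 48.1
position: [415.0, -165.6, 350.9]
ee_rot: [0.499, 0.867, 0.001, 0.002]
contact_force: [0.0, 0.4, -1.1]
gripper_width: 85.4
```

```bash
python3 - <<'E'
from h import *
st=arm.read_state(); print(st['position'],az(st),st['gripper_width'],st['contact_force'],st['clock'])
im,d=snap('wrist','w22.png'); snap('scene','s22.png')
P=cloud('wrist',d,st);r=np.hypot(P[...,0]-592,P[...,1]+48.5)
hsv=cv2.cvtColor(im,cv2.COLOR_BGR2HSV).astype(int)
red=comp((r>110)&(r<160)&((hsv[...,0]<8)|(hsv[...,0]>172))&(hsv[...,1]>150)&(P[...,2]>153)); v,u=np.nonzero(red); q=P[v,u]; p=q.mean(0); print(p,np.degrees(np.arctan2(p[1]+48.5,p[0]-592)))
m=(r<85)&(r>45)&(P[...,2]>105)&(P[...,2]<130); Q=P[m]; A=np.c_[Q[:,:2]-[592,-48],np.ones(len(Q))]; print('plane',np.linalg.lstsq(A,Q[:,2],rcond=None)[0],m.sum())
E
```

```text
[ 415.04856084 -165.57232904  350.93722082] 120.1257078430134 85.41181117024476 [ 0.03058275  0.38790256 -1.09280603] 48.1
[ 487.05488764 -129.56248031  154.66060182] -142.316518934601
plane [-1.57525318e-03 -9.36528590e-04  1.15685597e+02] 8330
```

View pics/w22.png

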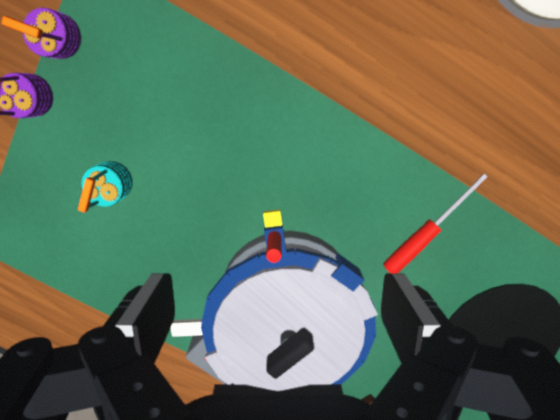

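View pics/s22.png

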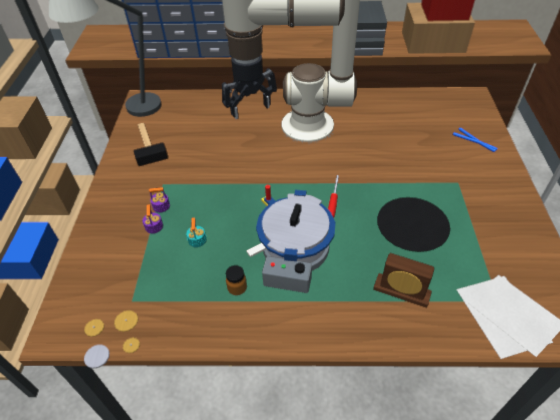

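```bash
python3 -c "
from h import *
print(arm.job_done())"
```

```text
the job is handed in; nothing more can be done
None
```

The job is handed in: both steel baskets are in the pot, the lid is back on and the collar is locked. It took about 48 s of the 210 s. The hand-in reports no verdict, so the results below come from my own measurements.

- **What I did:** I turned the collar open, set the lid on the mat, and carried the only two steel baskets on the bench by their handles onto the pot's floor. Then I reseated the lid and turned the collar until it reached its end stop.
- **Left alone:** the purple and turquoise look-alikes were not touched. The clock, jar and screwdriver look unmoved in the last picture; I did not measure them again.
- **Baskets:** the handle-bar tops stand 87.5 mm above the bench, against 88 expected for baskets standing on the floor. They are about 37 mm from the pot's axis, against the 66 mm allowed. The basket bodies do not show below a dark surface inside the pot, so I judged them upright from the handles alone.
- **Lid:** it is level to about 0.002 rad, with its top at 115.7 to 116.2 mm against 116 expected. The knob is within 1 mm of where it was before I lifted the lid.
- **Collar:** the red post is at the yellow mark. It has turned about 86° from open, roughly 1.5 rad, and pushing against the stop gave about 7 N.

No check failed. The only disagreement was that the gripper read about 8.7 mm on the 10 mm handle bars, but both baskets stayed held all the way.

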